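Close the split cover of a water bath, dip it and hold the dip rod for reading

ROBOT

A 7-joint arm with a two-finger parallel gripper is mounted at the origin on the work surface; the furniture and walls round the work are solid. World frame = base frame: x ahead of the robot, y to its left, z up, the work surface at z = 0. Lengths are in m, angles in rad, forces in N, time in s.
With the tool pointing down it reaches from about 0.35 to 0.9 m from the base axis. Payload 8.1 kg.
Tool frame: the origin (TCP) lies at the very end of the fingers, on their centre line; the grasp point (between the pads) lies 19 mm behind it; y points along the fingers, x is the direction in which the jaws open and shut, and the axes are right-handed (so a half turn about y gives the same grasp; the last joint's range is limited). The gripper opens to 92 mm and grips with 3 to 60 N. Pads are 19 mm wide; open, the fingers measure 130 mm over their backs; the gripper's body (75 mm by 190 mm) begins 47 mm behind the grasp point.
Start: joints at [1.134, 0.434, 0.025, 1.573, -0.012, 1.134, -0.075], TCP at [0.205, -0.591, 0.227] pointing down, gripper open.
Joint ranges: [-2.62, 2.62], [-0.44, 2.09], [-1.27, 1.32], [0.08, 2.57], [-1.32, 4.46], [0.12, 2], [-2.74, 2.74]. Speed limits (rad/s): [2.22, 2.22, 3.01, 3.01, 3.14, 3.14, 3.14].

INTERFACE

Orientations are given as a rotation vector (axis times angle).
In Python, from cell import arm, imaging gives the robot as it stands. The module is installed in compiled form; this text tells all that it offers.
- The arm moves only by the tool send_rows, never from a script. Its argument "steps" is a list of rows, each a list of 5 numbers: the opening, from 0 (shut) to 1 (fully open), then the shift along the tool's x, y, z in cm, then the turn about the tool's y in rad. In form: [[jaw, x, y, z, roll], ...]. A call has 1 to 20 rows; each row is the pose to reach, as a shift and turn from the pose commanded when the call began, along the tool's axes at that moment; what a row does not reach only later rows make up. A row lasts 1/8 s, in which the tool goes at most 62.5 mm and 10.7 degrees, less where a joint would pass 70% of its speed; a pose out of reach is approached as far as the arm can. A call with a gripper value outside its range is refused whole. The fingers move at their own pace and stop on an object; "squeeze" is the grip in N (left out, the last holds). Time passes only in rows, so rows that repeat a pose let the fingers close. It gives the time, the measured TCP pose, the force and the opening at its end, in the units of the state.
- arm.observe(): the state, without advancing time (a new reading comes with each control period).
- imaging.get_image(name): name is "scene" or "top" or "wrist"; returns the picture (400x640x3 uint8, blue, green, red); there is no depth.
- imaging.camera_params(name): a dict with "camera_matrix" (3x3 intrinsics, pixels), "position" and "orientation" of the camera in the world; the wrist camera has in their place "mount" (4x4, takes a point from camera to tool coordinates, whose origin is the TCP and whose axes are the tool frame's). Camera axes: x right, y down, z forward; pixel columns grow to the right and rows downward; lengths in m; the calibration is good to about 2 mm. The wrist camera is an equidistant fisheye: a pixel r from the principal point sees the ray r / f radians off the axis. A picture is of the moment at which its call begins: read the wrist's pose just before it. camera_params takes no time and is no camera call.
- arm.sign_off(): hands the job in, once; it reports no verdict.
The state is a dict: "clock": time; "joints": joint angles; "dq": joint speeds; "joint_efforts": joint torques, N m; "position": TCP position; "ee_rot": TCP orientation; "force": force on the tool from outside, world axes, zero at the start; "ft_torque": the same for the moment, N m; "width": opening from 0.0 (shut) to 1.0 (fully open).
Only numpy, scipy, OpenCV 4.12 (cv2) and the standard library are available. Lean on these libraries where they do the work, as an engineer would, in place of code of your own. Each camera call takes 0.05 s, during which the arm holds its last target.

TASK

Check the level in the water bath before a run: slide the loose front half of its steel cover up against the fixed rear half until no gap is left. Then take the dip rod from its rest, lower it tip first into the guide tube on the front half until its collar stops on the mouth, draw it right out again and finish holding the rod level in the gripper, at least 10 cm above the cover, so that its engraved tip can be read. Leave the cover closed and the timer and the dropper bottles where they stand.

Things in the scene. Friction and masses are not known exactly. Their poses are not given: they have to be found in the camera images.
- rear_edge (a point): Centre of the butting edge of the fixed rear half cover (steel sheet 195 x 336 x 4 mm, screwed to the bath's rim), at its top face. x points along the bath away from the front half (the way in which the front half must slide), y along the edge (336 mm long), z up.
- front_edge (a point): Centre of the butting edge of the loose front half cover (steel sheet 195 x 336 x 4 mm, 0.6 to 1 kg, edges folded down 14 mm), at its top face. Axes as for rear_edge; closed when this point lies on rear_edge. It rests on the rim (top face 242 mm over the worktop), starts 25 to 55 mm open and up to 0.05 rad askew, and slides freely with light friction.
- cover_handle (a point): Centre of the round bar of the front half's fixed bow handle: the bar is 10 mm thick, runs along y, 86 mm of it straight; its centre is 32 mm over the sheet, two posts at y = +-50 mm. This point lies 142.5 mm behind front_edge (-x), at y = 0. x points in the closing direction.
- guide_mouth (a point): Centre of the open top of the upright guide tube in the front half cover, 16 mm over the sheet, at x = -85.5 mm, y = -70 mm from front_edge. z up. Brass funnel, 23 mm wide inside at the top (30 mm outside), narrowing within 10 mm to a bore of 11 mm which goes down through the sheet, 58 mm from mouth to the tube's open lower end.
- rod_grip (a point): Grip point of the dip rod: in the flat blue grip, 12 mm thick (rod's y), 22 mm wide (z), from 40 mm behind this point to 48 mm ahead. x points along the rod to the tip. It starts level on a rest on the rear cover, flats upright, axis 48 mm above the sheet, grip end to the near left, and lifts straight up. The rest's fork holds it 34 to 44 mm ahead of this point; behind that it is free.
- rod_collar (a point): Centre of the seat face (tip side) of the rod's brass collar, 32 mm in diameter, 7 mm thick; 60 mm from rod_grip towards the tip. x points to the tip. Seated when it lies on guide_mouth with the rod upright, tip down.
- rod_tip (a point): Tip of the dip rod (steel, 8 mm in diameter, engraved rings near the tip), 90 mm beyond rod_collar, 150 mm from rod_grip. x points out of the tip along the rod. The rod weighs 50 to 100 g.
- dip_rod: The dip rod as a whole, 190 mm long; origin and axes as for rod_collar.
- rod_rest: Fixed sheet-metal rest on the rear cover, base 130 x 46 mm, with a fork under the grip and a notch under the rod; x runs along the rod to its tip, origin under rod_collar on the rear cover's top.
- front_cover: The loose front half cover with its handle and guide tube; origin at the centre of the sheet's underside, axes as for front_edge.
- water_bath: The blue water bath, 413 x 358 mm, rim 238 mm over the worktop; origin on the worktop. x runs along it, from the front with the dial to the wall.
- bench_timer: Bystander: small white timer 64 x 64 x 19 mm lying on the rear cover beside the rest; origin at its underside.
- dropper_2: Bystander: dropper bottle with red cap, 25 x 25 x 73 mm, on the worktop left of the bath.
- dropper_3: Bystander: dropper bottle with green cap, 25 x 25 x 73 mm, on the worktop left of the bath.

How it is judged:
By the outcome, as a careful person would: the job done as asked, in the order asked, and still so for the second after the job is handed in, while the arm keeps its last pose, push and grip.
It also fails if it takes over 72 s, if anything falls off the work surface, if the arm or the gripper's body presses on something with over 40 N, if the wrist force passes 120 N, or if a joint passes its speed limit or range.

## Working session

There is one attempt and no reset: what is moved stays moved. The work goes in short steps, Python scripts to look and compute and a tool call to move; the robot and the scene stay as the last step left them, time stands still between calls to the robot, and variables do not carry over. Pictures are saved under pics/ and viewed, and the job is handed in when it is done.

Besides the shell and the picture viewer there is one more tool, called as name(argument=value, ...) on one line, values as JSON. send_rows: Moves the arm, as the interface text tells. Its arguments: {"type":"object","properties":{"steps":{"type":"array","items":{"type":"array","items":{"type":"number"}}},"squeeze":{"type":"number"}},"required":["steps"]}

```bash
mkdir -p pics
cat > h.py <<'E'
import numpy as np, cv2
from scipy.spatial.transform import Rotation as R
from cell import arm, imaging
def save(n,f):
    im=imaging.get_image(n); cv2.imwrite('pics/'+f,im); return im
E
python3 - <<'E'
from h import *
for k,v in arm.observe().items(): print(k,v)
for n in ['scene','top','wrist']:
    print(n,imaging.camera_params(n)); save(n,n+'0.png')
E
```

```text
clock 0.0
joints [ 1.1343933   0.43525045  0.02499809  1.5740999  -0.01160919  1.13398585
 -0.07508922]
dq [ 2.77981682e-04 -9.61625741e-04 -2.50386479e-03  6.28007585e-05
  9.22685763e-04  9.06419276e-04  1.97648613e-04]
joint_efforts [ 8.67642229e-04 -6.67852950e+01  9.85360332e-01 -3.14450419e+01
 -6.05565123e-02  4.30172228e-02  2.18253354e-04]
position [ 0.20454161 -0.59004224  0.22592711]
ee_rot [-1.34797111  0.96097646 -0.95868833]
force [-1.28766039  0.12314475  0.12717817]
ft_torque [0.01892004 0.00126589 0.01015959]
width 1.0016082881241792
scene {'camera_matrix': array([[383.14201114,   0.        , 317.91394316],
       [  0.        , 383.14201114, 203.53911926],
       [  0.        ,   0.        ,   1.        ]]), 'position': array([0.14365236, 0.46744254, 0.82161374]), 'orientation': array([-0.81504998,  2.60083132, -1.05864447])}
top {'camera_matrix': array([[430.4188502 ,   0.        , 319.11377511],
       [  0.        , 430.4188502 , 195.3641502 ],
       [  0.        ,   0.        ,   1.        ]]), 'position': array([ 0.30391652, -0.05725914,  1.37719146]), 'orientation': array([-2.14606799,  2.14108985, -0.16935853])}
wrist {'camera_matrix': array([[309.70691629,   0.        , 321.78621866],
       [  0.        , 309.70691629, 194.48109934],
       [  0.        ,   0.        ,   1.        ]]), 'mount': array([[ 9.99999667e-01, -4.09678968e-04,  7.06197141e-04,
         7.48336254e-04],
       [-7.88247862e-04, -2.59186937e-01,  9.65826853e-01,
        -1.58631367e-01],
       [-2.12641875e-04, -9.65827088e-01, -2.59187173e-01,
         6.86958262e-02],
       [ 0.00000000e+00,  0.00000000e+00,  0.00000000e+00,
         1.00000000e+00]])}
```

View pics/scene0.png

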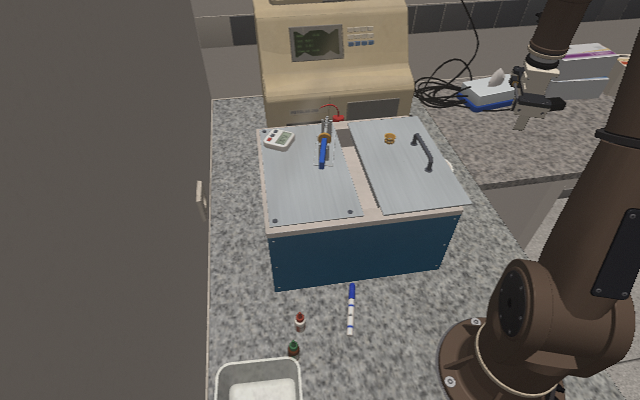

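View pics/top0.png

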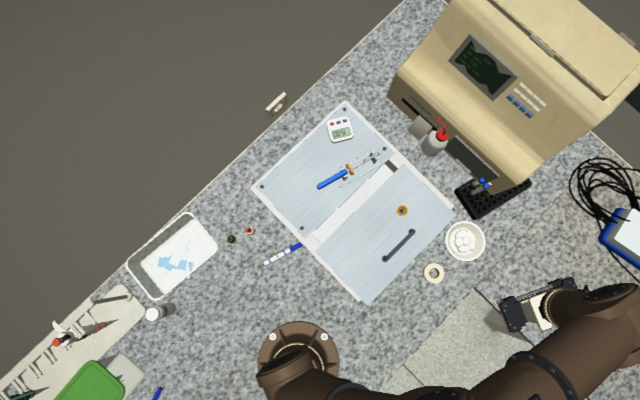

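View pics/wrist0.png

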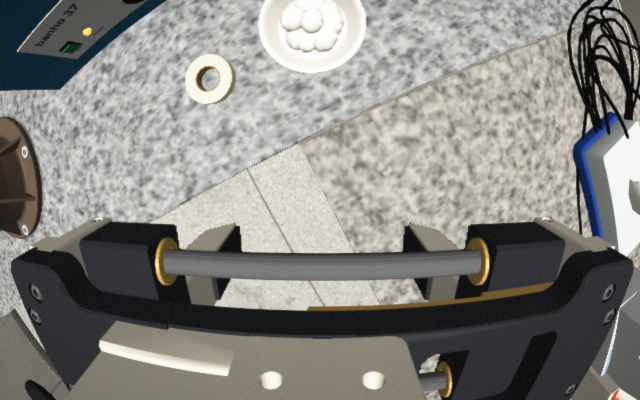

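```bash
cat >> h.py <<'E'
def cam(n):
    p=imaging.camera_params(n); return p['camera_matrix'],np.array(p['position']),R.from_rotvec(p['orientation']).as_matrix()
def cast(n,uv,z):
    K,p,M=cam(n); uv=np.atleast_2d(uv).astype(float)
    d=np.c_[(uv-[K[0,2],K[1,2]])/K[0,0],np.ones(len(uv))]@M.T
    return p+d*((z-p[2])/d[:,2])[:,None]
def proj(n,X):
    K,p,M=cam(n); c=(np.atleast_2d(X)-p)@M; return c[:,:2]/c[:,2:]*K[0,0]+[K[0,2],K[1,2]]
def tool():
    s=arm.observe(); return np.array(s['position']),R.from_rotvec(s['ee_rot']).as_matrix(),s
def wproj(X,p,M):
    P=imaging.camera_params('wrist');K=P['camera_matrix'];T=P['mount']
    c=((np.atleast_2d(X)-p)@M-T[:3,3])@T[:3,:3]
    th=np.arctan2(np.hypot(c[:,0],c[:,1]),c[:,2]); r=np.hypot(c[:,0],c[:,1])
    return c[:,:2]/r[:,None]*th[:,None]*K[0,0]+[K[0,2],K[1,2]]
def wray(uv,p,M):
    P=imaging.camera_params('wrist');K=P['camera_matrix'];T=P['mount']
    q=(np.atleast_2d(uv).astype(float)-[K[0,2],K[1,2]])/K[0,0]; th=np.linalg.norm(q,axis=1)
    d=np.c_[q/th[:,None]*np.sin(th)[:,None],np.cos(th)]
    return p+M@T[:3,3], d@T[:3,:3].T@M.T
def wcast(uv,z,p,M):
    o,d=wray(uv,p,M); return o+d*((z-o[2])/d[:,2])[:,None]
E
python3 - <<'E'
from h import *
np.set_printoptions(precision=4,suppress=True)
im=cv2.imread('pics/top0.png')
cv2.imwrite('pics/topc.png',cv2.resize(im[95:310,245:465],None,fx=2.75,fy=2.75,interpolation=cv2.INTER_CUBIC))
im=cv2.imread('pics/scene0.png')
cv2.imwrite('pics/scenec.png',cv2.resize(im[100:290,250:480],None,fx=3.1,fy=3.1,interpolation=cv2.INTER_CUBIC))
print(cast('top',[[345,103],[252,186],[368,303],[455,210],[410,232],[385,260]],.242))
p,M,s=tool();print(p,M)
E
```

```text
[[ 0.7377 -0.1329  0.242 ]
 [ 0.5043  0.1177  0.242 ]
 [ 0.1998 -0.1882  0.242 ]
 [ 0.441  -0.4233  0.242 ]
 [ 0.3823 -0.3018  0.242 ]
 [ 0.3092 -0.2343  0.242 ]]
[ 0.2046 -0.5902  0.2261] [[ 0.3275 -0.0005  0.9448]
 [-0.9448  0.0011  0.3275]
 [-0.0012 -1.     -0.0001]]
```

View pics/topc.png

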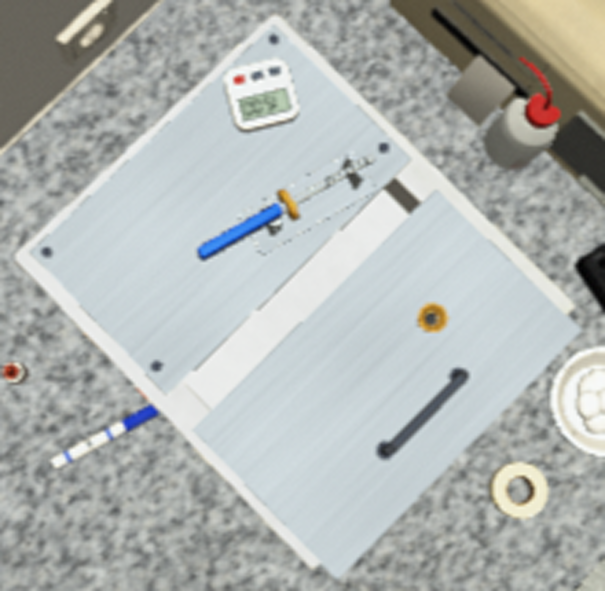

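View pics/scenec.png

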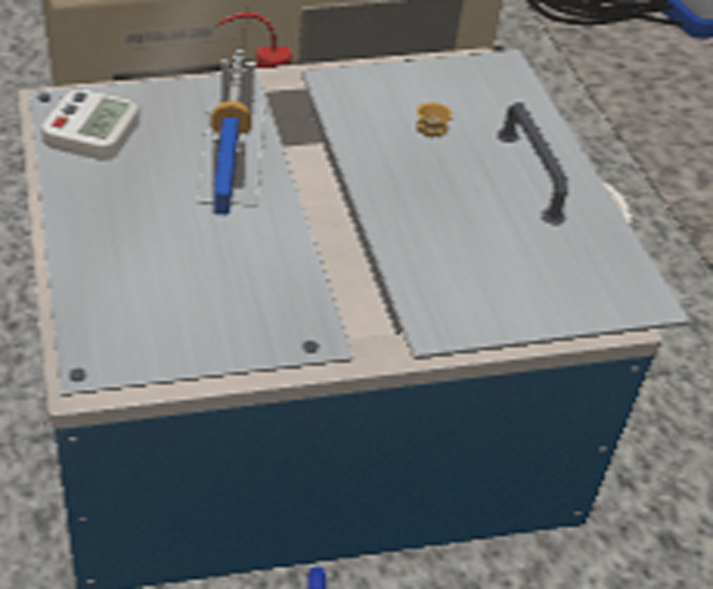

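Run:
```python
from h import *
np.set_printoptions(precision=4,suppress=True)
f=lambda a:np.array(a)/2.75+[245,95]-0.32
im=cv2.imread('pics/top0.png'); g=cv2.cvtColor(im,cv2.COLOR_BGR2GRAY)
names=['rear_seamR','rear_seamL','front_seamR','front_seamL','front_outR','front_outL']
C=cast('top',f([[408,160],[170,392],[437,193],[198,430],[578,327],[338,577]]),.242)
for n,c in zip(names,C): print(n,c)
v=C[0]-C[1];print('rear edge len',np.linalg.norm(v),'ydir ang',np.arctan2(-v[1],-v[0]))
v=C[2]-C[3];print('front edge len',np.linalg.norm(v),np.arctan2(-v[1],-v[0])); v=C[4]-C[5];print(np.linalg.norm(v),np.arctan2(-v[1],-v[0]))
v=C[2]-C[4];print(np.linalg.norm(v),np.arctan2(v[1],v[0]))
v=C[3]-C[5];print(np.linalg.norm(v),np.arctan2(v[1],v[0]))
# screws
S=cast('top',f([[273,39],[384,147],[46,252],[155,366]]),.243);print(S)
print('screw dirs',[np.arctan2(*(S[i]-S[j])[1::-1]) for i,j in((0,1),(2,3),(2,0),(3,1))])
H=cast('top',f([[459,375],[384,451]]),.276);print('handle ends',H,H.mean(0),np.linalg.norm(H[0]-H[1]),np.arctan2(*(H[1]-H[0])[1::-1]))
print('tube',cast('top',f([[432,318]]),.258))
hsv=cv2.cvtColor(im,cv2.COLOR_BGR2HSV)
for nm,lo,hi in (('blue',(100,120,90),(125,255,255)),('brass',(12,110,80),(28,255,255))):
    m=cv2.inRange(hsv,lo,hi); n,l,st,c=cv2.connectedComponentsWithStats(m)
    for i in range(1,n):
        if st[i,4]>15 and 250<c[i][0]<460 and 100<c[i][1]<300: 
            z=.290 if nm=='blue' else .258
            p=np.argwhere(l==i)[:,::-1].astype(float); vx,vy,_,_=cv2.fitLine(p.astype(np.float32),cv2.DIST_L2,0,.01,.01).ravel()
            t=(p-c[i])@[vx,vy]; e=[c[i]+[vx*k,vy*k] for k in (np.percentile(t,[1,99]))]
            print(nm,c[i],st[i],cast('top',[c[i]],z),cast('top',e,z))
```

```text
rear_seamR [ 0.5966 -0.2623  0.242 ]
rear_seamL [ 0.368 -0.029  0.242]
front_seamR [ 0.5634 -0.29    0.242 ]
front_seamL [ 0.332  -0.0559  0.242 ]
front_outR [ 0.4314 -0.4225  0.242 ]
front_outL [ 0.196  -0.1871  0.242 ]
rear edge len 0.326602720023737 ydir ang 2.346222386232567
front edge len 0.3291308165484524 2.3504660429693
0.33292026107107836 2.356149714214278
0.18704422679779045 0.7875866310846075
0.1889446033796333 0.7674792305118642
[[ 0.7204 -0.1299  0.243 ]
 [ 0.6095 -0.2387  0.243 ]
 [ 0.5034  0.0924  0.243 ]
 [ 0.3928 -0.0145  0.243 ]]
screw dirs [np.float64(0.7758255723691935), np.float64(0.7682619151784483), np.float64(2.3444372672441505), np.float64(2.339320820884965)]
handle ends [[ 0.3825 -0.2986  0.276 ]
 [ 0.3124 -0.2273  0.276 ]] [ 0.3474 -0.263   0.276 ] 0.09999450719637715 2.347665890605076
tube [[ 0.4379 -0.2785  0.258 ]]
blue [331.6456 178.5886] [317 169  30  20 158] [[ 0.5158 -0.0939  0.29  ]] [[ 0.4944 -0.0572  0.29  ]
 [ 0.537  -0.1305  0.29  ]]
blue [295.25   246.4423] [290 243  12   9  52] [[ 0.3422 -0.0021  0.29  ]] [[ 0.3351  0.0107  0.29  ]
 [ 0.3494 -0.0153  0.29  ]]
brass [349.5312 168.3438] [346 164   7  10  32] [[ 0.5499 -0.1426  0.258 ]] [[ 0.5613 -0.136   0.258 ]
 [ 0.538  -0.1495  0.258 ]]
brass [401.9    210.1286] [397 205  11  11  70] [[ 0.4384 -0.2788  0.258 ]] [[ 0.4265 -0.275   0.258 ]
 [ 0.4508 -0.2828  0.258 ]]
```

```bash
cat >> h.py <<'E'
def delta(X=None,xaz=None):
    p,M,s=tool()
    if X is not None: print('shift cm (x,y,z):',np.round(M.T@(np.array(X)-p)*100,2))
    a=np.arctan2(M[1,0],M[0,0])
    if xaz is not None: print('roll',round(-((xaz-a+np.pi)%(2*np.pi)-np.pi),4))
    print('pos',np.round(p,4),'xaz',round(a,4),'F',np.round(s['force'],2),'w',round(s['width'],3),'t',s['clock'],'q',np.round(s['joints'],2), 'ydir',np.round(M[:,1],3))
E
python3 - <<'E'
from h import *
delta([.3474,-.263,.346],.775)
E
```

```text
shift cm (x,y,z): [-26.25 -11.96  24.21]
roll -2.0121
pos [ 0.2046 -0.5902  0.2261] xaz -1.2371 F [ 0.6  -0.84 -0.49] w 0.999 t 0.15 q [ 1.13  0.44  0.03  1.57 -0.01  1.13 -0.08] ydir [-0.     0.001 -1.   ]
```

send_rows(steps=[[1, 0, -4, 0, 0], [1, 0, -8, 0, 0], [1, -2, -11, 2, -0.1], [1, -6, -12, 6, -0.25], [1, -10, -12, 10, -0.43], [1, -14, -12, 14, -0.6], [1, -18, -12, 17.5, -0.78], [1, -21, -12, 20, -0.95], [1, -24, -12, 22, -1.13], [1, -26, -12, 24.2, -1.3], [1, -26.2, -12, 24.2, -1.48], [1, -26.2, -12, 24.2, -1.65], [1, -26.2, -12, 24.2, -1.83], [1, -26.2, -12, 24.2, -2.01], [1, -26.2, -12, 24.2, -2.01], [1, -26.2, -12, 24.2, -2.01]])

```text
clock: 2.15
position: [0.3475, -0.2636, 0.3466]
ee_rot: [-1.486, -0.601, 0.601]
force: [0.5, -1.2, 0.2]
width: 1.002
```

Run:
```python
from h import *
delta([.3474,-.263,.255],.775)
save('wrist','w1.png');save('top','t1.png')
```

```text
shift cm (x,y,z): [0.04 9.16 0.05]
roll -0.0062
pos [ 0.3475 -0.2636  0.3466] xaz 0.7688 F [ 0.47 -1.19  0.18] w 1.002 t 2.15 q [ 0.88  0.06 -0.37  1.78  0.02  1.31  1.27] ydir [-0.  0. -1.]
```

View pics/w1.png

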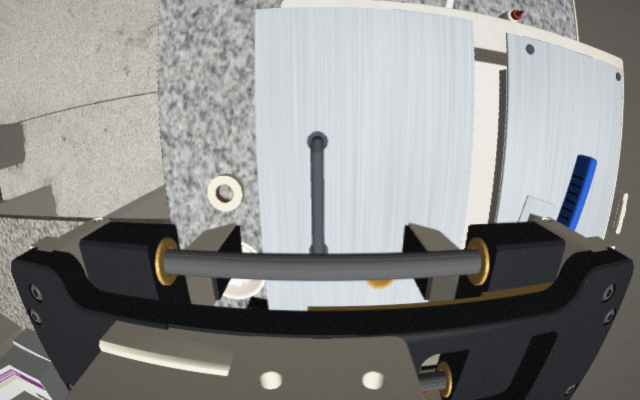

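```bash
python3 - <<'E'
from h import *
np.set_printoptions(precision=4,suppress=True)
p,M,s=tool()
print('tcp',wproj(p+M@[0,-.0,0],p,M),'cam',p+M@imaging.camera_params('wrist')['mount'][:3,3])
H=wcast([[317,140],[318,249]],.276,p,M);print('handle',H,H.mean(0),np.linalg.norm(H[0]-H[1]),np.arctan2(*(H[0]-H[1])[1::-1]))
E_=wcast([[507,34],[494,222]],.242,p,M);print('rear seam',E_,np.arctan2(*(E_[0]-E_[1])[1::-1]))
F_=wcast([[472,18],[466,225]],.242,p,M);print('front seam',F_,np.arctan2(*(F_[0]-F_[1])[1::-1]))
F_=wcast([[256,10],[264,225]],.242,p,M);print('front outer',F_,np.arctan2(*(F_[0]-F_[1])[1::-1]))
E
python3 - <<'E'
import cv2
im=cv2.imread('pics/w1.png')
cv2.imwrite('pics/w1c.png',cv2.resize(im[0:260,240:640],None,fx=2,fy=2,interpolation=cv2.INTER_CUBIC))
im=cv2.imread('pics/t1.png')
cv2.imwrite('pics/t1c.png',cv2.resize(im[95:310,245:465],None,fx=2.75,fy=2.75,interpolation=cv2.INTER_CUBIC))
E
```

```text
tcp [[323.8093 240.4489]] cam [ 0.2987 -0.2148  0.5053]
handle [[ 0.3099 -0.2316  0.276 ]
 [ 0.3712 -0.2942  0.276 ]] [ 0.3406 -0.2629  0.276 ] 0.08764614070403978 2.346071089010871
rear seam [[ 0.3643 -0.0285  0.242 ]
 [ 0.4932 -0.1649  0.242 ]] 2.32822561908143
front seam [[ 0.33   -0.0493  0.242 ]
 [ 0.471  -0.1894  0.242 ]] 2.3592801800212158
front outer [[ 0.1927 -0.1871  0.242 ]
 [ 0.3299 -0.3235  0.242 ]] 2.359186127567279
```

View pics/w1c.png

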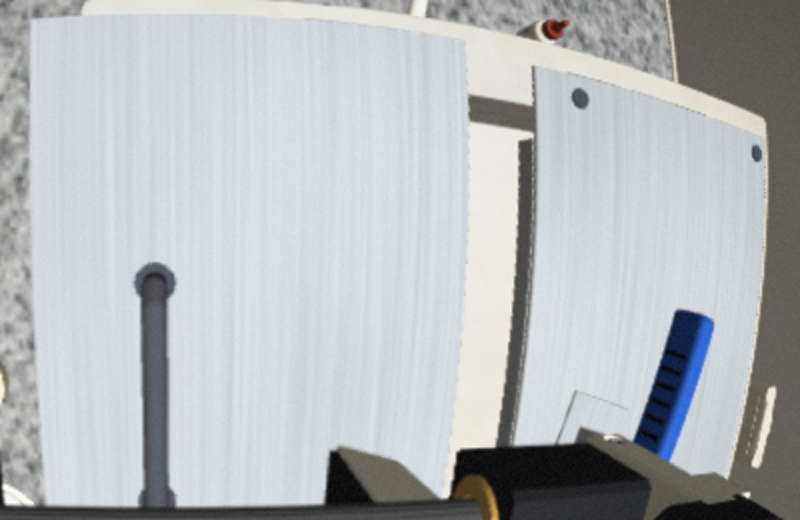

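View pics/t1c.png

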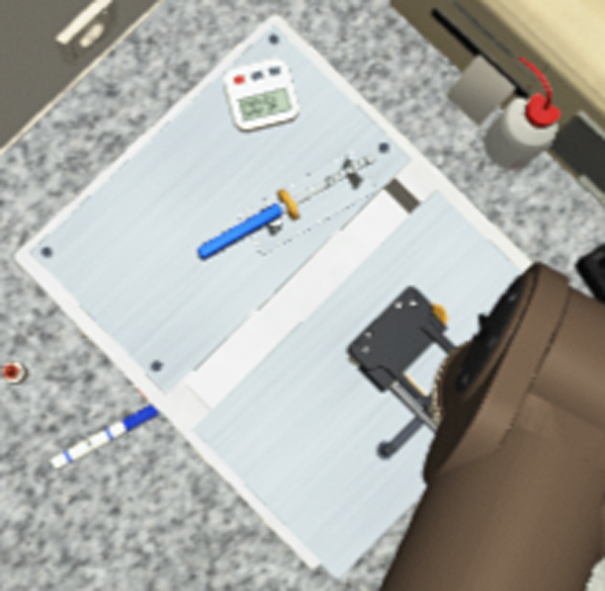

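send_rows(steps=[[1, 0, 3, 0, 0], [1, 0, 6, 0, 0], [1, 0, 8, 0, 0], [1, 0, 9, 0, 0], [1, 0, 9, 0, 0], [0, 0, 9, 0, 0], [0, 0, 9, 0, 0], [0, 0, 9, 0, 0], [0, 0, 9, 0, 0], [0, 0, 9, 0, 0], [0, 0, 9, 0, 0], [0, 0, 9, 0, 0]], squeeze=15)

```text
clock: 3.75
position: [0.3476, -0.2637, 0.2567]
ee_rot: [-1.485, -0.604, 0.604]
force: [-0.4, -0.5, -0.5]
width: 0.288
```

Run:
```python
from h import *
delta()
```

```text
pos [ 0.3476 -0.2637  0.2567] xaz 0.7729 F [-0.43 -0.47 -0.46] w 0.288 t 3.75 q [ 0.87  0.13 -0.38  1.93  0.05  1.09  1.24] ydir [-0.  0. -1.]
```

Still closing; let it finish, then push gently.

send_rows(steps=[[0, 0, 0, 0, 0], [0, 0, 0, 0, 0], [0, 0, 0, 0, 0], [0, 0, 0, 0, 0], [0, 0, 0, 0, 0], [0, 0, 0, 0, 0]])

```text
clock: 4.5
position: [0.3475, -0.2637, 0.2567]
ee_rot: [-1.485, -0.604, 0.604]
force: [-2.3, -2.1, 0.2]
width: 0.101
```

send_rows(steps=[[0, 0.3, 0, 0, 0], [0, 0.8, 0, 0, 0], [0, 1.4, 0, 0, 0], [0, 2, 0, 0, 0], [0, 2.5, 0, 0, 0], [0, 2.8, 0, 0, 0], [0, 3, 0, 0, 0], [0, 3, 0, 0, 0]])

```text
clock: 5.5
position: [0.3693, -0.2425, 0.2567]
ee_rot: [-1.485, -0.605, 0.604]
force: [0.2, 0.4, -4.9]
width: 0.102
```

Run:
```python
from h import *
delta()
save('wrist','w2.png')
im=save('top','t2.png')
cv2.imwrite('pics/t2c.png',cv2.resize(im[95:310,245:465],None,fx=2.75,fy=2.75,interpolation=cv2.INTER_CUBIC))
```

```text
pos [ 0.3693 -0.2425  0.2567] xaz 0.7732 F [ 0.22  0.45 -4.89] w 0.102 t 5.5 q [ 0.83  0.14 -0.41  1.92  0.06  1.09  1.17] ydir [ 0.  0. -1.]
```

View pics/w2.png

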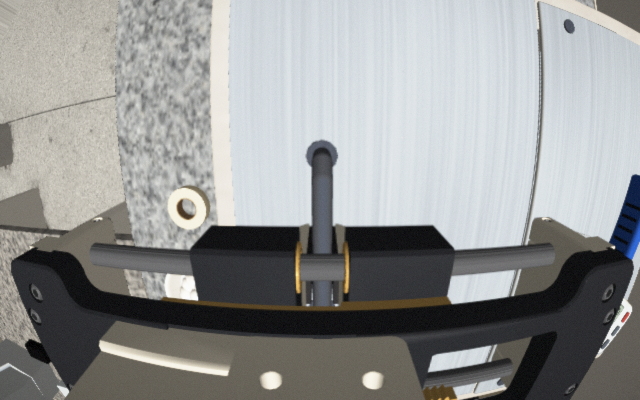

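View pics/t2c.png

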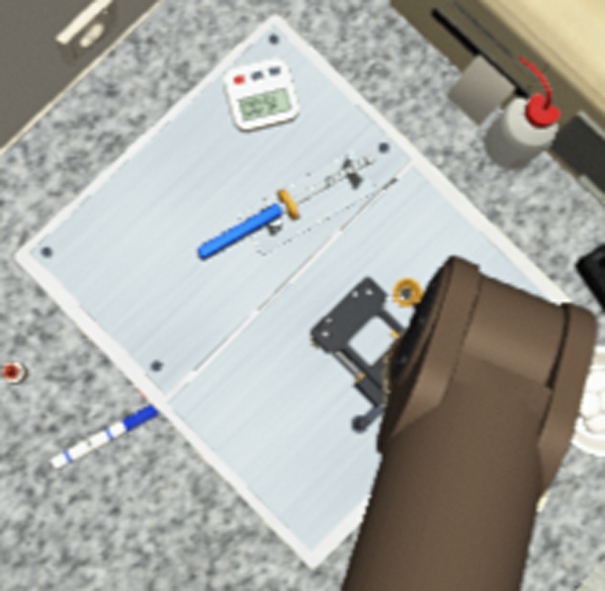

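send_rows(steps=[[0, 0.1, 0, 0, 0], [0, 0.2, 0, 0, 0], [0, 0.3, 0, 0, 0], [0, 0.3, 0, 0, 0]])

```text
clock: 6.1
position: [0.3713, -0.2406, 0.2567]
ee_rot: [-1.485, -0.604, 0.604]
force: [-1.0, -0.8, -4.2]
width: 0.101
```

send_rows(steps=[[0, 0.1, 0, 0, 0], [0, 0.2, 0, 0, 0], [0, 0.2, 0, 0, 0]])

```text
clock: 6.48
position: [0.3721, -0.2395, 0.2566]
ee_rot: [-1.485, -0.603, 0.605]
force: [-4.0, -2.1, -2.9]
width: 0.102
```

Run:
```python
from h import *
delta()
im=save('wrist','w3.png'); cv2.imwrite('pics/w3c.png',cv2.resize(im[0:260,440:640],None,fx=2.3,fy=2.3,interpolation=cv2.INTER_CUBIC))
im=save('top','t3.png')
cv2.imwrite('pics/t3c.png',cv2.resize(im[130:250,290:410],None,fx=4.5,fy=4.5,interpolation=cv2.INTER_CUBIC))
```

```text
pos [ 0.3721 -0.2395  0.2566] xaz 0.7726 F [-3.99 -2.1  -2.89] w 0.102 t 6.475 q [ 0.82  0.14 -0.41  1.92  0.06  1.09  1.16] ydir [-0.001 -0.    -1.   ]
```

View pics/w3c.png

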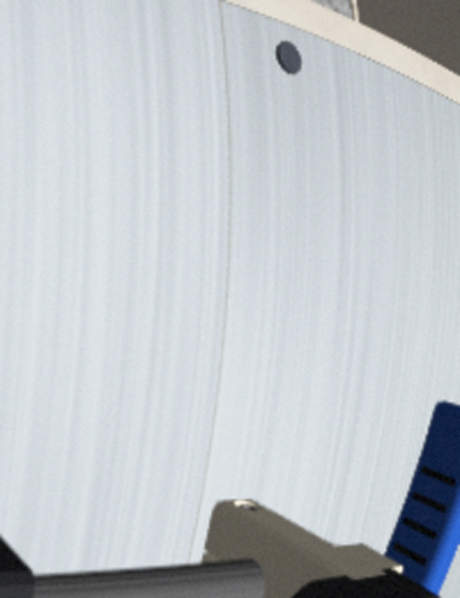

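View pics/t3c.png

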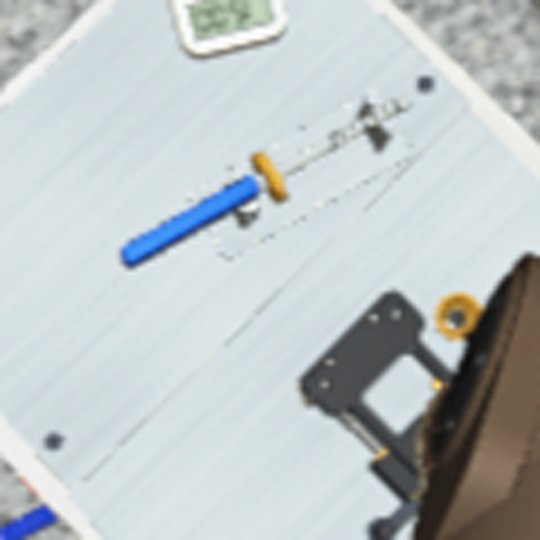

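send_rows(steps=[[0, 0.1, 0, 0, 0], [0, 0.2, 0, 0, 0], [0, 0.3, 0, 0, 0], [0, 0.3, 0, 0, 0]])

```text
clock: 7.08
position: [0.372, -0.2395, 0.2564]
ee_rot: [-1.486, -0.598, 0.606]
force: [-12.4, -10.0, -1.2]
width: 0.103
```

Run:
```python
from h import *
delta()
print(arm.observe()['ft_torque'])
im=save('wrist','w4.png'); cv2.imwrite('pics/w4c.png',cv2.resize(im[0:260,440:640],None,fx=2.3,fy=2.3,interpolation=cv2.INTER_CUBIC))
im=save('top','t4.png')
cv2.imwrite('pics/t4c.png',cv2.resize(im[130:250,290:410],None,fx=4.5,fy=4.5,interpolation=cv2.INTER_CUBIC))
```

```text
pos [ 0.372  -0.2395  0.2564] xaz 0.77 F [-12.43 -10.02  -1.17] w 0.103 t 7.075 q [ 0.81  0.14 -0.41  1.92  0.07  1.1   1.15] ydir [-0.004 -0.002 -1.   ]
[-1.95469229  2.38062505  0.05130194]
```

View pics/t4c.png

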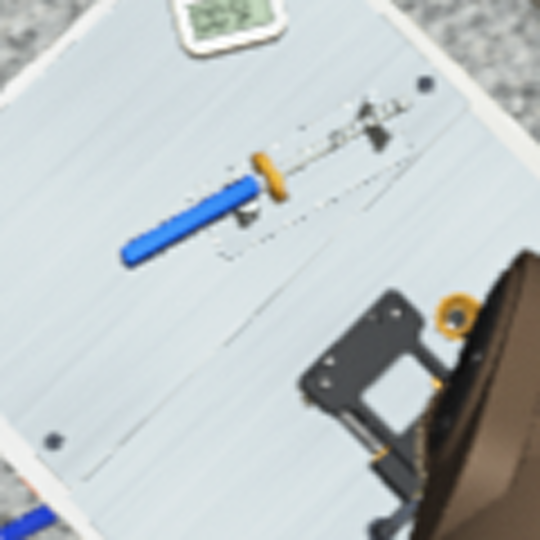

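send_rows(steps=[[0, -0.2, 0, 0, 0], [0, -0.3, 0, 0, 0], [0.3, -0.3, 0, 0, 0], [0.5, -0.3, 0, 0, 0], [0.5, -0.3, 0, 0, 0], [0.5, -0.3, 0, 0, 0], [0.5, -0.3, -2, 0, 0], [0.5, -0.3, -6, 0, 0], [0.5, -0.3, -11, 0, 0], [0.5, -0.3, -14, 0, 0], [0.5, -0.3, -14, 0, 0]])

```text
clock: 8.55
position: [0.3738, -0.2396, 0.3989]
ee_rot: [-1.489, -0.607, 0.603]
force: [0.4, 0.2, -0.2]
width: 0.5
```

Run:
```python
from h import *
np.set_printoptions(precision=4,suppress=True)
delta()
p,M,s=tool()
im=save('wrist','w5.png')
im=cv2.imread('pics/t4.png')
hsv=cv2.cvtColor(im,cv2.COLOR_BGR2HSV)
m=cv2.inRange(hsv,(100,120,90),(125,255,255)); m[200:]=0; m[:,:310]=0;m[:,380:]=0
c,(w,h),a=cv2.minAreaRect(np.argwhere(m)[:,::-1].astype(np.float32)); b=cv2.boxPoints((c,(w,h),a)); print(c,w,h,a)
print('blue corners at top',cast('top',b,.299)); print(cast('top',[c],.299))
```

```text
pos [ 0.3738 -0.2396  0.3989] xaz 0.7731 F [ 0.37  0.18 -0.16] w 0.5 t 8.55 q [ 0.83  0.06 -0.4   1.66  0.02  1.43  1.2 ] ydir [ 0.004 -0.002 -1.   ]
(331.5667724609375, 178.6186981201172) 4.684718608856201 33.610130310058594 60.64224624633789
blue corners at top [[ 0.4978 -0.0532  0.299 ]
 [ 0.5408 -0.128   0.299 ]
 [ 0.5302 -0.1338  0.299 ]
 [ 0.4873 -0.059   0.299 ]]
[[ 0.5139 -0.0934  0.299 ]]
```

View pics/w5.png

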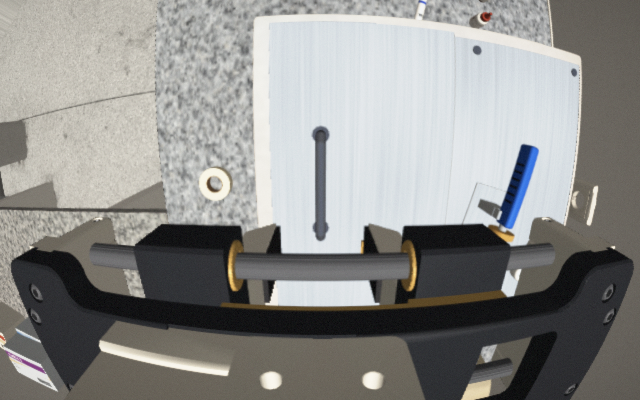

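Run:
```python
from h import *
np.set_printoptions(precision=4,suppress=True)
delta([.502,-.0727,.37],.522)
p,M,s=tool()
H=wcast([[320,133],[320,236]],.276,p,M);print('handle',H,H.mean(0),np.linalg.norm(H[0]-H[1]),np.arctan2(*(H[0]-H[1])[1::-1]))
```

```text
shift cm (x,y,z): [20.86  2.73  2.93]
roll 0.251
pos [ 0.3731 -0.2393  0.3972] xaz 0.773 F [ 0.08 -0.01 -0.45] w 0.502 t 8.6 q [ 0.83  0.06 -0.4   1.66  0.02  1.43  1.2 ] ydir [ 0.002 -0.001 -1.   ]
handle [[ 0.3355 -0.2047  0.276 ]
 [ 0.4047 -0.2759  0.276 ]] [ 0.3701 -0.2403  0.276 ] 0.0992958456894643 2.342173212071489
```

send_rows(steps=[[0.5, 4, 0, 0.5, 0.05], [0.5, 8, 0, 1, 0.1], [0.5, 12, 0.5, 1.5, 0.15], [0.5, 16, 1.5, 2, 0.2], [0.5, 19, 2.5, 2.5, 0.25], [0.5, 20.5, 2.7, 2.9, 0.25], [0.5, 20.9, 2.7, 2.9, 0.25], [0.5, 20.9, 2.7, 2.9, 0.25]])

```text
clock: 9.6
position: [0.5018, -0.0735, 0.3698]
ee_rot: [-1.532, -0.41, 0.41]
force: [0.4, 1.0, -0.4]
width: 0.503
```

Run:
```python
from h import *
np.set_printoptions(precision=4,suppress=True)
delta([.502,-.0727,.271],.522)
p,M,s=tool()
im=save('wrist','w6.png')
hsv=cv2.cvtColor(im,cv2.COLOR_BGR2HSV)
m=cv2.inRange(hsv,(100,120,60),(125,255,255)); m[:40]=0
n,l,st,c=cv2.connectedComponentsWithStats(m)
for i in range(1,n):
    if st[i,4]>60: print(st[i],c[i])
```

```text
shift cm (x,y,z): [0.06 9.88 0.06]
roll 0.0007
pos [ 0.5018 -0.0735  0.3698] xaz 0.5227 F [ 0.37  0.99 -0.37] w 0.503 t 9.6 q [ 0.5   0.2  -0.56  1.58  0.11  1.39  0.45] ydir [-0.    -0.001 -1.   ]
[ 314  176   16   79 1102] [321.5708 215.5762]
```

View pics/w6.png

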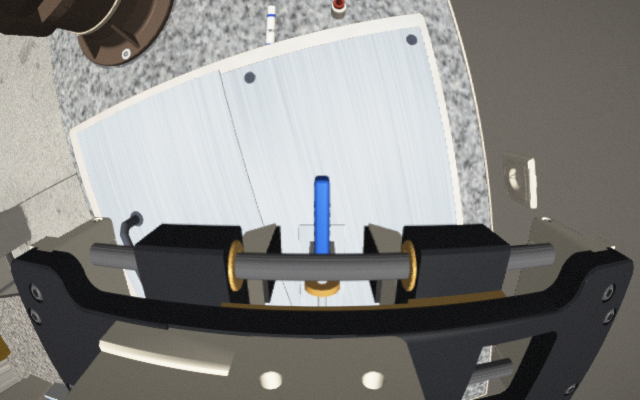

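Run:
```python
from h import *
np.set_printoptions(precision=4,suppress=True)
p,M,s=tool()
X=wcast([[322,177],[321.6,240]],.300,p,M); print(X, (X-p)@M)
```

```text
[[ 0.4905 -0.0559  0.3   ]
 [ 0.5159 -0.1007  0.3   ]] [[-0.0009  0.0699  0.0211]
 [-0.0012  0.07   -0.0304]]
```

send_rows(steps=[[0.5, 0, 3, 0, 0], [0.5, 0, 6, 0, 0], [0.5, 0, 8.5, 0, 0], [0.5, 0, 9.9, 0, 0], [0.5, 0, 9.9, 0, 0], [0, 0, 9.9, 0, 0], [0, 0, 9.9, 0, 0], [0, 0, 9.9, 0, 0], [0, 0, 9.9, 0, 0], [0, 0, 9.9, 0, 0], [0, 0, 9.9, 0, 0]], squeeze=20)

```text
clock: 11.02
position: [0.5021, -0.0726, 0.2709]
ee_rot: [-1.532, -0.41, 0.41]
force: [0.1, -0.1, 1.6]
width: 0.131
```

send_rows(steps=[[0, 0, -1, 0, 0], [0, 0, -2.5, 0, 0], [0, 0, -5, 0, 0], [0, 0, -8, 0, 0], [0, 0, -11, 0, 0], [0, 0, -14, 0, 0], [0, 0, -16, 0, 0], [0, 0, -16, 0, 0]])

```text
clock: 12.02
position: [0.5026, -0.0723, 0.4328]
ee_rot: [-1.533, -0.413, 0.407]
force: [0.4, -0.2, -0.7]
width: 0.123
```

Run:
```python
from h import *
delta(); save('scene','s7.png');save('wrist','w7.png')
```

```text
pos [ 0.5026 -0.0723  0.4328] xaz 0.5231 F [ 0.4  -0.24 -0.73] w 0.123 t 12.025 q [ 0.49  0.19 -0.56  1.45  0.1   1.53  0.46] ydir [ 0.004 -0.    -1.   ]
```

View pics/s7.png

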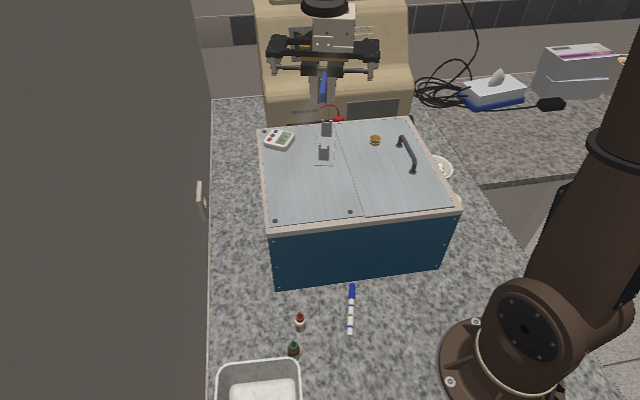

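View pics/w7.png

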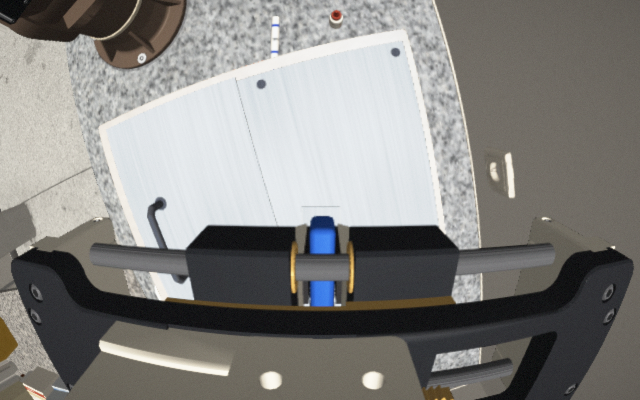

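Run:
```python
from h import *
delta([.44,-.20,.47])
```

```text
shift cm (x,y,z): [-11.73  -3.95  -7.96]
pos [ 0.5018 -0.0725  0.4305] xaz 0.5231 F [-0.04  0.29 -0.48] w 0.13 t 12.125 q [ 0.49  0.19 -0.56  1.45  0.1   1.53  0.46] ydir [-0. -0. -1.]
```

send_rows(steps=[[0, -1, -2, -1, 0], [0, -3, -4, -2.5, 0], [0, -6, -4, -4, 0], [0, -9, -4, -6, 0], [0, -11, -4, -7.5, 0], [0, -11.7, -4, -8, 0], [0, -11.7, -4, -8, 0]])

```text
clock: 13.0
position: [0.4405, -0.2001, 0.4702]
ee_rot: [-1.531, -0.409, 0.41]
force: [0.2, 0.4, 0.3]
width: 0.127
```

send_rows(steps=[[0, 0, 0, 0, 0], [0, 0, 0, 0, 0], [0, 0, 0, 0, 0], [0, 0, 0, 0, 0], [0, 0, 0, 0, 0], [0, 0, 0, 0, 0]], squeeze=3)

```text
clock: 13.75
position: [0.4406, -0.2003, 0.4708]
ee_rot: [-1.532, -0.41, 0.41]
force: [-0.2, -1.1, -1.2]
width: 0.129
```

Run:
```python
from h import *
delta(); save('scene','s8.png');save('wrist','w8.png')
```

```text
pos [ 0.4406 -0.2003  0.4708] xaz 0.5228 F [-0.16 -1.13 -1.2 ] w 0.129 t 13.75 q [ 0.71  0.13 -0.46  1.41  0.06  1.61  0.78] ydir [ 0. -0. -1.]
```

View pics/s8.png

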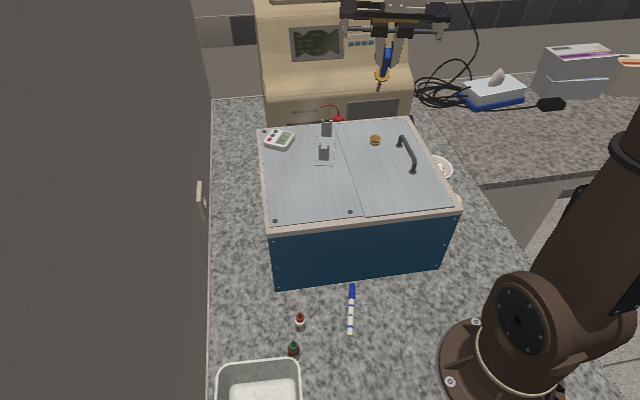

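View pics/w8.png

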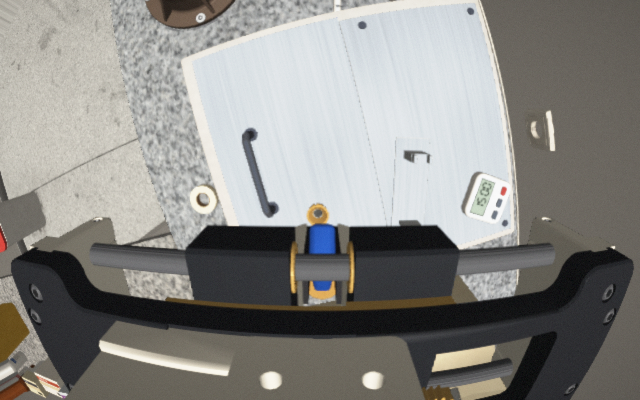

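```bash
cat >> h.py <<'E'
def castplane(n,uv,q,nn):
    K,p,M=cam(n); uv=np.atleast_2d(uv).astype(float)
    d=np.c_[(uv-[K[0,2],K[1,2]])/K[0,0],np.ones(len(uv))]@M.T
    return p+d*(((np.array(q)-p)@nn)/(d@nn))[:,None]
E
python3 - <<'E'
from h import *
im=cv2.imread('pics/s8.png')
cv2.imwrite('pics/s8c.png',cv2.resize(im[20:120,330:450],None,fx=6,fy=6,interpolation=cv2.INTER_CUBIC))
E
```

```text
(no output)
```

View pics/s8c.png

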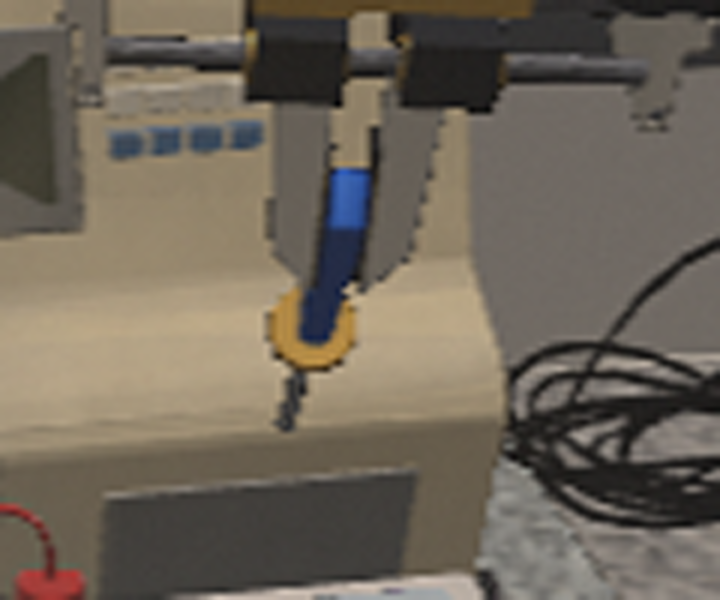

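Run:
```python
from h import *
np.set_printoptions(precision=4,suppress=True)
p,M,s=tool()
f=lambda a:np.array(a)/6+[330,20]-.4
X=castplane('scene',f([[285,428],[312,328],[350,172]]),p,M[:,0]); print(X,'\n',(X-p)@M)
```

```text
[[ 0.4942 -0.2933  0.3566]
 [ 0.4671 -0.2464  0.4264]
 [ 0.4401 -0.1994  0.5067]] 
 [[-0.      0.1142 -0.1073]
 [ 0.      0.0443 -0.0532]
 [-0.     -0.0359  0.0011]]
```

send_rows(steps=[[0, 0, 0, 0, 0], [0, 0, 0, 0, 0], [0, 0, 0, 0, 0], [0, 0, 0, 0, 0], [0, 0, 0, 0, 0], [0, 0, 0, 0, 0]])

```text
clock: 14.6
position: [0.4406, -0.2003, 0.4707]
ee_rot: [-1.532, -0.41, 0.41]
force: [-0.2, 0.2, -1.1]
width: 0.135
```

Run:
```python
from h import *
delta(); im=save('scene','s9.png')
cv2.imwrite('pics/s9c.png',cv2.resize(im[20:120,330:450],None,fx=6,fy=6,interpolation=cv2.INTER_CUBIC))
```

```text
pos [ 0.4406 -0.2003  0.4707] xaz 0.5229 F [-0.23  0.16 -1.07] w 0.135 t 14.6 q [ 0.71  0.13 -0.46  1.41  0.06  1.61  0.78] ydir [ 0. -0. -1.]
```

View pics/s9c.png

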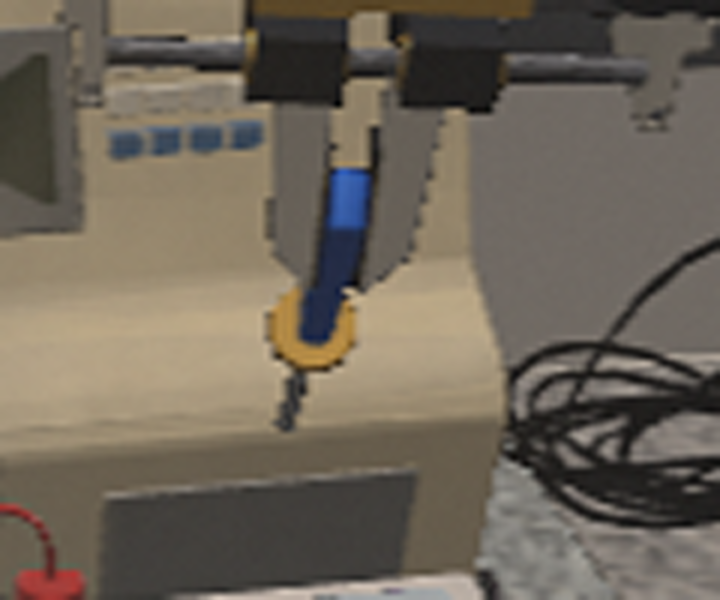

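Run:
```python
from h import *
np.set_printoptions(precision=4,suppress=True)
p,M,s=tool()
im=cv2.imread('pics/w8.png');hsv=cv2.cvtColor(im,cv2.COLOR_BGR2HSV)
m=cv2.inRange(hsv,(10,100,60),(30,255,255)); m[225:]=0; m[:,:300]=0;m[:,340:]=0
ys,xs=np.nonzero(m);print(len(xs),xs.min(),xs.max(),ys.min(),ys.max())
c=[(xs.min()+xs.max())/2,(ys.min()+ys.max())/2];print(c,wcast([c],.258,p,M))
im=save('top','t9.png')
cv2.imwrite('pics/t9c.png',cv2.resize(im[130:290,290:450],None,fx=3.5,fy=3.5,interpolation=cv2.INTER_CUBIC))
im=cv2.imread('pics/t4.png');hsv=cv2.cvtColor(im,cv2.COLOR_BGR2HSV)
m=cv2.inRange(hsv,(10,90,60),(30,255,255)); n,l,st,c=cv2.connectedComponentsWithStats(m)
for i in range(1,n):
    if st[i,4]>20 and 380<c[i][0]<410 and 180<c[i][1]<220: print(st[i],c[i],cast('top',[c[i]],.258), cast('top',[[st[i,0]+st[i,2]/2-.5,st[i,1]+st[i,3]/2-.5]],.258))
im=cv2.imread('pics/s8.png');hsv=cv2.cvtColor(im,cv2.COLOR_BGR2HSV)
m=cv2.inRange(hsv,(10,90,60),(30,255,255)); n,l,st,c=cv2.connectedComponentsWithStats(m)
for i in range(1,n):
    if st[i,4]>5 and 360<c[i][0]<390 and 130<c[i][1]<150: print(st[i],c[i],cast('scene',[[st[i,0]+st[i,2]/2-.5,st[i,1]+2.]],.258))
cv2.imwrite('pics/s8t.png',cv2.resize(cv2.imread('pics/s8.png')[125:155,360:390],None,fx=14,fy=14,interpolation=cv2.INTER_CUBIC))
```

```text
260 307 327 204 224
[np.float64(317.0), np.float64(214.0)] [[ 0.4626 -0.2528  0.258 ]]
[387 195  10  10  65] [391.4154 199.3077] [[ 0.467 -0.252  0.258]] [[ 0.4665 -0.2522  0.258 ]]
[370 135  11  11  87] [374.8046 139.3563] [[ 0.4661 -0.255   0.258 ]]
```

View pics/s8t.png

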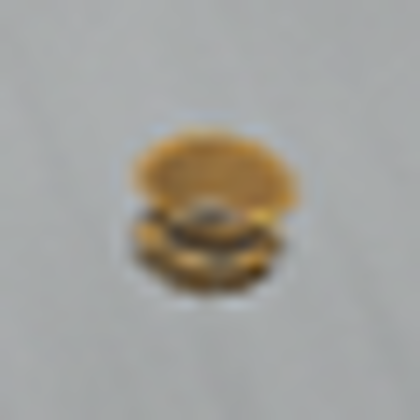

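View pics/t9c.png

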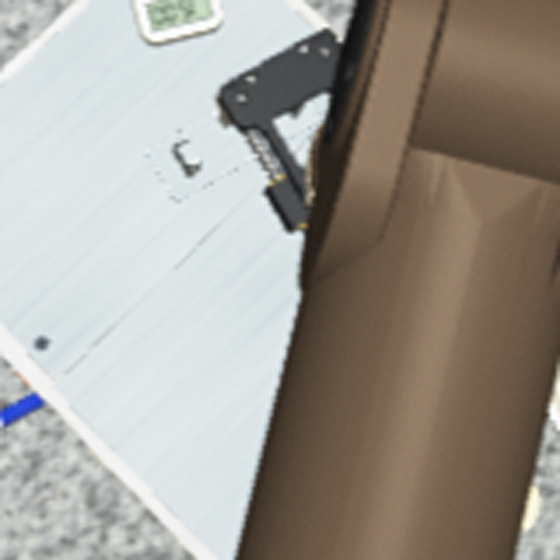

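Run:
```python
from h import *
delta([.3903,-.1764,.40],.773)
```

```text
shift cm (x,y,z): [-3.16  7.07  4.58]
roll -0.2501
pos [ 0.4406 -0.2003  0.4707] xaz 0.5229 F [0.17 0.82 0.45] w 0.132 t 14.7 q [ 0.71  0.13 -0.46  1.41  0.06  1.61  0.78] ydir [-0. -0. -1.]
```

Squeeze back to 10 N during transport so the angle holds.

send_rows(steps=[[0, 0, 0, 0, 0], [0, -0.5, 0.5, 0.5, -0.05], [0, -1.5, 2, 2, -0.13], [0, -2.5, 4, 3.5, -0.2], [0, -3.2, 6, 4.6, -0.25], [0, -3.2, 7.1, 4.6, -0.25], [0, -3.2, 7.1, 4.6, -0.25], [0, -3.2, 7.1, 4.6, -0.25]], squeeze=8)

```text
clock: 15.7
position: [0.3906, -0.1767, 0.4003]
ee_rot: [-1.486, -0.604, 0.603]
force: [-1.0, -0.3, -0.9]
width: 0.133
```

Run:
```python
from h import *
delta(); im=save('scene','s10.png')
cv2.imwrite('pics/s10c.png',cv2.resize(im[50:170,310:430],None,fx=5,fy=5,interpolation=cv2.INTER_CUBIC))
```

```text
pos [ 0.3906 -0.1767  0.4003] xaz 0.7723 F [-0.95 -0.31 -0.89] w 0.133 t 15.7 q [ 0.76  0.04 -0.47  1.68  0.02  1.43  1.06] ydir [ 0.001 -0.    -1.   ]
```

View pics/s10c.png

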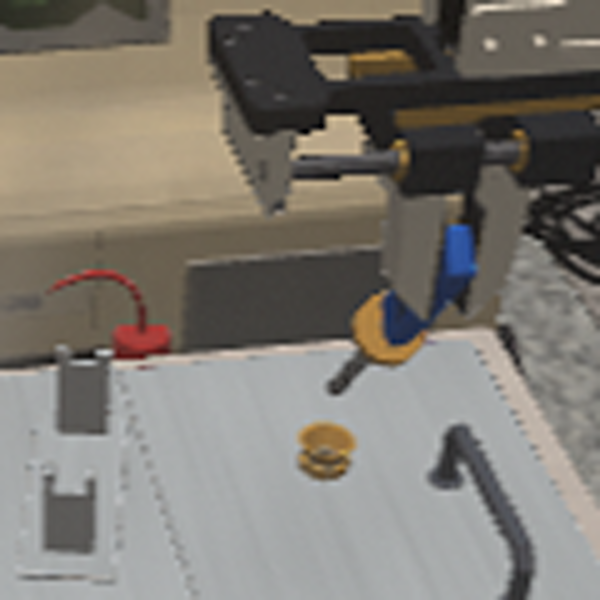

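Run:
```python
from h import *
np.set_printoptions(precision=4,suppress=True)
p,M,s=tool()
f=lambda a:np.array(a)/5+[310,50]-.4
X=castplane('scene',f([[335,387]]),p,M[:,0]); Y=cast('scene',f([[327,440]]),.258)
print(X,(X-p)@M,Y,'tip->mouth in tool',(Y-X)@M)
```

```text
[[ 0.4642 -0.2521  0.2898]] [[-0.      0.1106 -0.1053]] [[ 0.4649 -0.2528  0.258 ]] tip->mouth in tool [[-0.0001  0.0318 -0.0009]]
```

send_rows(steps=[[0, 0, 1, 0, 0], [0, 0, 2, 0, 0], [0, 0, 3, 0, 0], [0, 0, 3.4, 0, 0], [0, 0, 3.7, 0, 0], [0, 0, 3.7, 0, 0]], squeeze=3)

```text
clock: 16.5
position: [0.39, -0.1765, 0.3627]
ee_rot: [-1.485, -0.604, 0.604]
force: [-0.9, 0.6, -0.9]
width: 0.132
```

Run:
```python
from h import *
delta(); im=save('scene','s11.png')
cv2.imwrite('pics/s11c.png',cv2.resize(im[50:170,310:430],None,fx=5,fy=5,interpolation=cv2.INTER_CUBIC))
```

```text
pos [ 0.39   -0.1765  0.3627] xaz 0.773 F [-0.89  0.63 -0.9 ] w 0.132 t 16.5 q [ 0.76  0.05 -0.48  1.75  0.02  1.35  1.05] ydir [ 0. -0. -1.]
```

View pics/s11c.png

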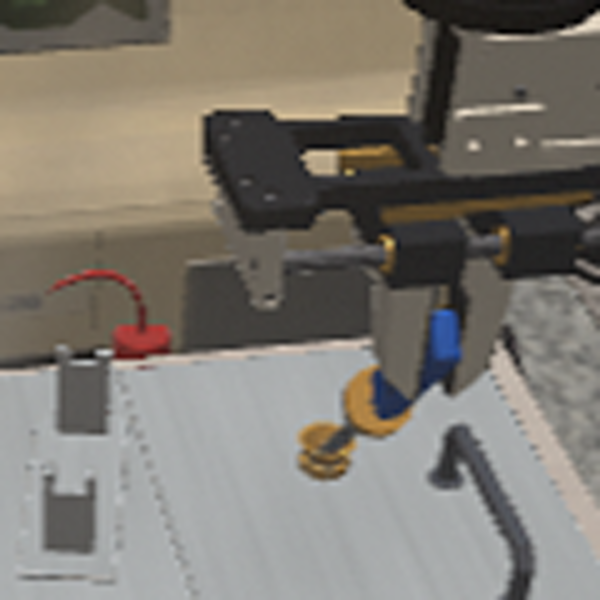

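Tip is in the funnel. Swing the gripper over it along the arc.

send_rows(steps=[[0, 0, -0.5, -0.8, 0], [0, 0, -1.1, -1.7, 0], [0, 0, -1.6, -2.6, 0], [0, 0, -2, -3.6, 0], [0, 0, -2.4, -4.6, 0], [0, 0, -2.7, -5.6, 0], [0, 0, -2.95, -6.6, 0], [0, 0, -3.1, -7.6, 0], [0, 0, -3.1, -7.6, 0]])

```text
clock: 17.68
position: [0.4433, -0.2315, 0.3933]
ee_rot: [-1.485, -0.604, 0.604]
force: [0.3, 0.5, -1.3]
width: 0.13
```

Run:
```python
from h import *
delta(); im=save('scene','s12.png')
cv2.imwrite('pics/s12c.png',cv2.resize(im[50:170,310:430],None,fx=5,fy=5,interpolation=cv2.INTER_CUBIC))
```

```text
pos [ 0.4433 -0.2315  0.3933] xaz 0.7724 F [ 0.33  0.48 -1.3 ] w 0.13 t 17.675 q [ 0.76  0.17 -0.45  1.55  0.07  1.44  1.07] ydir [-0.  0. -1.]
```

View pics/s12c.png

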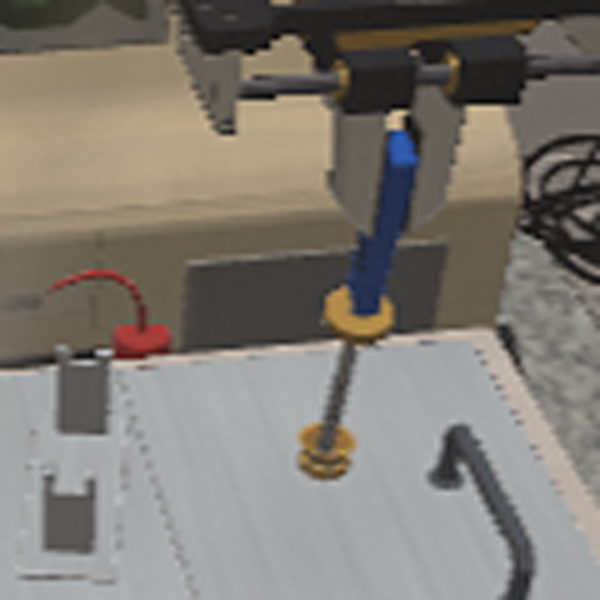

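send_rows(steps=[[0, 0, -0.15, -0.8, 0], [0, 0, -0.3, -1.6, 0], [0, 0, -0.3, -2.4, 0], [0, 0, -0.2, -3, 0], [0, 0, 0.2, -3, 0], [0, 0, 0.7, -3, 0], [0, 0, 1.2, -3, 0], [0, 0, 1.2, -3, 0]])

```text
clock: 18.73
position: [0.4636, -0.2522, 0.3812]
ee_rot: [-1.484, -0.604, 0.605]
force: [-0.9, 0.6, -1.0]
width: 0.132
```

Run:
```python
from h import *
delta(); im=save('scene','s13.png')
cv2.imwrite('pics/s13c.png',cv2.resize(im[50:170,310:430],None,fx=5,fy=5,interpolation=cv2.INTER_CUBIC))
save('wrist','w13.png')
```

```text
pos [ 0.4636 -0.2522  0.3812] xaz 0.7731 F [-0.91  0.55 -0.97] w 0.132 t 18.725 q [ 0.75  0.22 -0.45  1.52  0.1   1.42  1.07] ydir [-0.001  0.    -1.   ]
```

View pics/s13c.png

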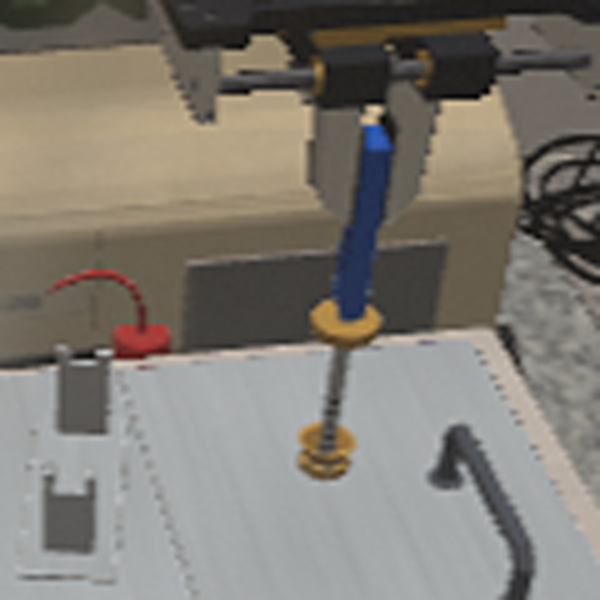

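View pics/w13.png

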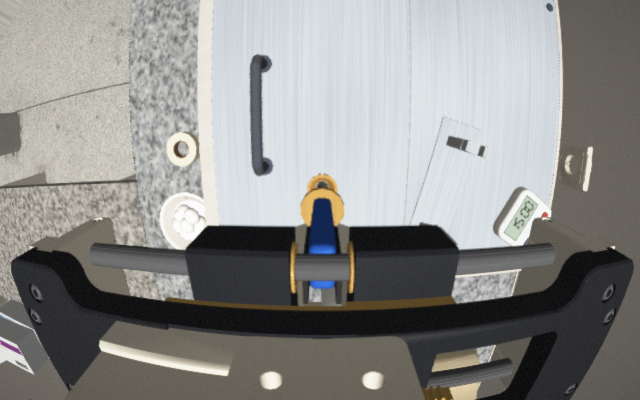

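```bash
cat > chk.py <<'E'
from h import *
import sys
np.set_printoptions(precision=4,suppress=True)
f=sys.argv[1]
im=cv2.imread(f);hsv=cv2.cvtColor(im,cv2.COLOR_BGR2HSV)
p,M,s=tool()
m=cv2.inRange(hsv,(10,120,60),(28,255,255)); n,l,st,c=cv2.connectedComponentsWithStats(m)
for i in range(1,n):
    if st[i,4]>15 and 340<c[i][0]<430 and 60<c[i][1]<160:
        X=castplane('scene',[c[i]],p,M[:,0]); print('brass',st[i],c[i],'tool xyz mm',((X-p)@M*1000)[0])
q=p+np.array([0,0,.019])
pr=lambda d:(proj('scene',q-[0,0,d])[0])
print('vertical rod: collar at',pr(.0755),'end',pr(-.021),'tip',pr(.169))
E
python3 chk.py pics/s13.png
```

```text
brass [372 110  14  10  77] [378.3506 114.9481] tool xyz mm [-0.     58.788  -0.7296]
brass [370 135   5  11  22] [371.8182 139.2273] tool xyz mm [ -0.     144.9186 -23.4102]
brass [373 136   8   9  28] [377.6071 139.8214] tool xyz mm [ -0.     116.6274  17.9987]
vertical rod: collar at [378.5529 114.2768] end [383.9588  75.6554] tip [374.0561 146.4028]
```

send_rows(steps=[[0, 0, 0.8, 0, 0], [0, 0, 1.8, 0, 0], [0, 0, 2.8, 0, 0], [0, 0, 3.8, 0, 0], [0, 0, 4.6, 0, 0], [0, 0, 5.2, 0, 0], [0, 0, 5.6, 0, 0], [0, 0, 5.6, 0, 0]])

```text
clock: 19.82
position: [0.4639, -0.2523, 0.3256]
ee_rot: [-1.485, -0.604, 0.604]
force: [-0.1, 0.1, -0.9]
width: 0.134
```

```bash
python3 - <<'E'
from h import *
delta(); im=save('scene','s14.png')
cv2.imwrite('pics/s14c.png',cv2.resize(im[50:170,310:430],None,fx=5,fy=5,interpolation=cv2.INTER_CUBIC))
E
python3 chk.py pics/s14.png
```

```text
pos [ 0.4639 -0.2523  0.3256] xaz 0.7729 F [-0.09  0.06 -0.95] w 0.134 t 19.825 q [ 0.75  0.25 -0.45  1.62  0.11  1.3   1.06] ydir [-0.  0. -1.]
brass [363  71  11   5  34] [367.4706  73.0882] tool xyz mm [  -0.      -42.4259 -117.599 ]
brass [370  79  37   5  70] [386.1571  81.3429] tool xyz mm [ -0.     -92.2857  18.3223]
brass [370 130  12  15  96] [375.2292 136.7083] tool xyz mm [-0.     65.2507 -1.0088]
vertical rod: collar at [375.7535 134.0114] end [380.6852  98.757 ] tip [371.6241 163.5306]
```

View pics/s14c.png

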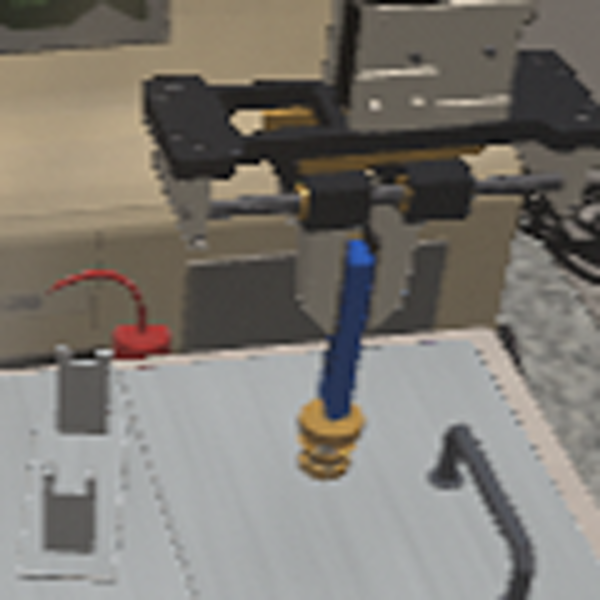

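Near-seated; lower in small steps to contact.

send_rows(steps=[[0, 0, 0.2, 0, 0], [0, 0, 0.4, 0, 0], [0, 0, 0.6, 0, 0], [0, 0, 0.6, 0, 0]])

```text
clock: 20.38
position: [0.4639, -0.2524, 0.3196]
ee_rot: [-1.485, -0.604, 0.604]
force: [-0.2, -0.7, -0.5]
width: 0.129
```

send_rows(steps=[[0, 0, 0.1, 0, 0], [0, 0, 0.2, 0, 0], [0, 0, 0.2, 0, 0]])

```text
clock: 20.75
position: [0.4639, -0.2524, 0.3177]
ee_rot: [-1.485, -0.604, 0.604]
force: [0.7, -0.9, -1.4]
width: 0.13
```

```bash
python3 - <<'E'
from h import *
delta(); im=save('scene','s15.png')
cv2.imwrite('pics/s15c.png',cv2.resize(im[100:160,350:410],None,fx=9,fy=9,interpolation=cv2.INTER_CUBIC))
E
python3 chk.py pics/s15.png
```

```text
pos [ 0.4639 -0.2524  0.3177] xaz 0.7729 F [ 0.68 -0.86 -1.41] w 0.13 t 20.75 q [ 0.75  0.25 -0.45  1.64  0.11  1.28  1.06] ydir [ 0. -0. -1.]
brass [362  75  11   4  35] [366.4286  76.2571] tool xyz mm [  -0.      -39.1675 -123.4763]
brass [369  83  37   5  67] [385.2687  84.8209] tool xyz mm [ -0.     -91.0482  15.9383]
brass [370 133  12  12  71] [375.1408 138.2113] tool xyz mm [ 0.     61.128  -0.2983]
vertical rod: collar at [375.39   136.7433] end [380.26   101.9405] tip [371.3086 165.9108]
```

View pics/s15c.png

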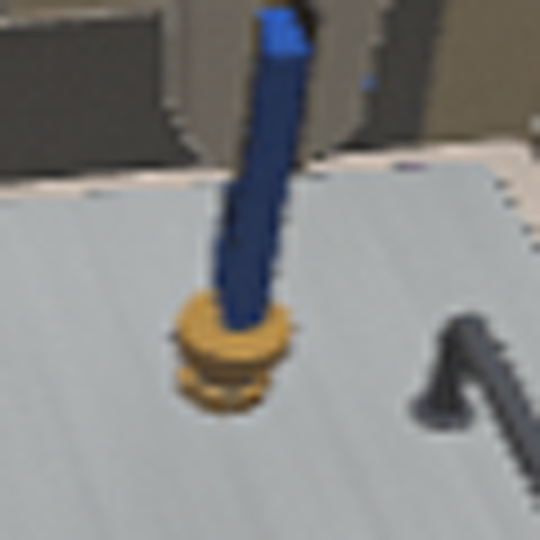

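send_rows(steps=[[0, 0, 0.1, 0, 0], [0, 0, 0.2, 0, 0], [0, 0, 0.3, 0, 0], [0, 0, 0.3, 0, 0]], squeeze=6)

```text
clock: 21.3
position: [0.4646, -0.253, 0.3159]
ee_rot: [-1.488, -0.605, 0.603]
force: [0.1, -1.3, 6.6]
width: 0.128
```

Run:
```python
from h import *
delta()
```

```text
pos [ 0.4646 -0.253   0.3159] xaz 0.7725 F [ 0.1  -1.25  6.61] w 0.128 t 21.3 q [ 0.75  0.25 -0.45  1.64  0.11  1.27  1.06] ydir [ 0.002 -0.002 -1.   ]
```

```bash
python3 - <<'E'
from h import *
delta([.4645,-.2527,.400],-.798); im=save('scene','s16.png')
cv2.imwrite('pics/s16c.png',cv2.resize(im[100:160,350:410],None,fx=9,fy=9,interpolation=cv2.INTER_CUBIC))
E
python3 chk.py pics/s16.png
```

```text
shift cm (x,y,z): [ 0.02 -8.41  0.  ]
roll 1.5705
pos [ 0.4646 -0.253   0.3159] xaz 0.7725 F [ 0.1  -1.25  6.61] w 0.128 t 21.3 q [ 0.75  0.25 -0.45  1.64  0.11  1.27  1.06] ydir [ 0.002 -0.002 -1.   ]
brass [362  75  10   5  33] [366.3939  76.8485] tool xyz mm [   0.      -39.1658 -122.5147]
brass [369  83  37   6  65] [385.3846  85.4308] tool xyz mm [  0.     -92.1682  17.8511]
brass [370 133  12  12  70] [374.9429 138.2429] tool xyz mm [ 0.     60.2346 -0.4058]
vertical rod: collar at [375.1884 137.1384] end [380.0318 102.4428] tip [371.1281 166.2245]
```

View pics/s16c.png

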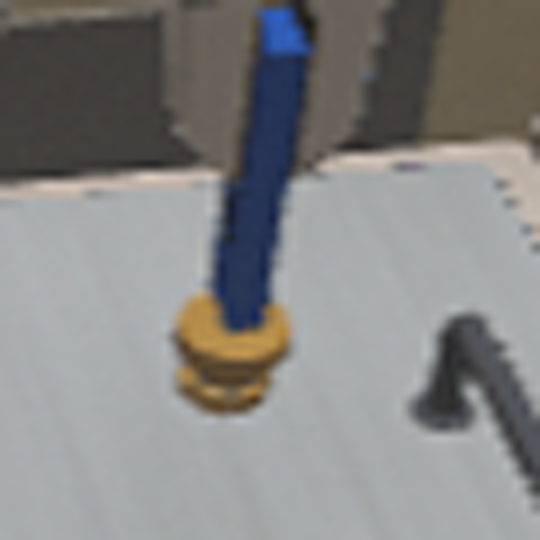

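send_rows(steps=[[0, 0, 0, 0, 0], [0, 0, -1, 0, 0], [0, 0, -2.5, 0, 0], [0, 0, -4, 0, 0.05], [0, 0, -5.5, 0, 0.15], [0, 0, -6.5, 0, 0.32], [0, 0, -6.8, 0, 0.5], [0, 0, -6.8, 0, 0.68], [0, 0, -6.8, 0, 0.86], [0, 0, -6.8, 0, 1.04], [0, 0, -6.8, 0, 1.22], [0, 0, -6.8, 0, 1.4], [0, 0, -6.8, 0, 1.57], [0, 0, -6.8, 0, 1.57], [0, 0, -7.6, 0, 1.57], [0, 0, -8.4, 0, 1.57], [0, 0, -8.4, 0, 1.57]], squeeze=6)

```text
clock: 23.48
position: [0.4643, -0.2525, 0.3998]
ee_rot: [-1.48, 0.621, -0.623]
force: [0.3, 1.1, -1.1]
width: 0.129
```

Run:
```python
from h import *
delta([.4645,-.2527,.400],-.798); im=save('scene','s17.png')
cv2.imwrite('pics/s17c.png',cv2.resize(im[30:170,320:440],None,fx=4.2,fy=4.2,interpolation=cv2.INTER_CUBIC))
```

```text
shift cm (x,y,z): [ 0.03 -0.02  0.  ]
roll 0.002
pos [ 0.4643 -0.2525  0.3998] xaz -0.796 F [ 0.3   1.06 -1.13] w 0.129 t 23.475 q [ 0.59  0.2  -0.24  1.49  0.05  1.46 -0.45] ydir [ 0.001 -0.001 -1.   ]
```

View pics/s17c.png

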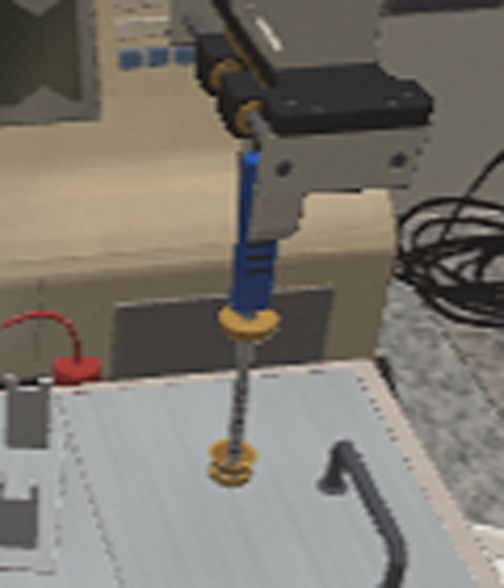

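send_rows(steps=[[0, 0, 0, 0, 0], [0, 0, 0.05, 1.15, 0], [0, 0, 0.15, 2.3, 0], [0, 0, 0.35, 3.5, 0], [0, 0, 0.65, 4.6, 0], [0, 0, 1, 5.7, 0], [0, 0, 1.45, 6.8, 0], [0, 0, 2, 7.8, 0], [0, 0, 2.6, 8.85, 0], [0, 0, 2.6, 8.85, 0]], squeeze=3)

```text
clock: 24.78
position: [0.5275, -0.1895, 0.372]
ee_rot: [-1.48, 0.623, -0.621]
force: [-0.1, -1.1, -0.6]
width: 0.131
```

Run:
```python
from h import *
delta(); im=save('scene','s18.png')
cv2.imwrite('pics/s18c.png',cv2.resize(im[30:170,300:440],None,fx=4.2,fy=4.2,interpolation=cv2.INTER_CUBIC))
```

```text
pos [ 0.5275 -0.1895  0.372 ] xaz -0.7957 F [-0.06 -1.12 -0.63] w 0.131 t 24.775 q [ 0.46  0.27 -0.28  1.47  0.07  1.42 -0.62] ydir [-0.001  0.001 -1.   ]
```

View pics/s18c.png

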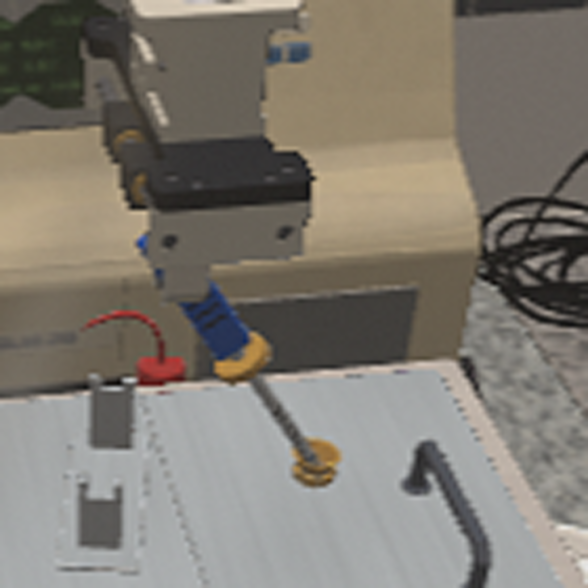

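send_rows(steps=[[0, 0, 0.7, 1, 0], [0, 0, 1.4, 1.9, 0], [0, 0, 2.1, 2.7, 0], [0, 0, 2.1, 2.7, 0]])

```text
clock: 25.32
position: [0.5467, -0.1707, 0.3508]
ee_rot: [-1.48, 0.623, -0.621]
force: [0.1, 0.1, -0.9]
width: 0.128
```

send_rows(steps=[[0, 0, 0, 0, 0], [0, 0, 0, 0, 0], [0, 0, -0.5, 0, 0], [0, 0, -1.5, 0.5, 0], [0, 0, -3.5, 1, 0], [0, 0, -5.5, 1, 0], [0, 0, -5.5, 1, 0]], squeeze=8)

```text
clock: 26.2
position: [0.5547, -0.1644, 0.4087]
ee_rot: [-1.479, 0.62, -0.626]
force: [-0.1, 0.0, -1.0]
width: 0.131
```

Run:
```python
from h import *
delta([.371+.121*.716,-.240+.121*.698,.43]); im=save('scene','s19.png')
cv2.imwrite('pics/s19c.png',cv2.resize(im[30:170,300:440],None,fx=4.2,fy=4.2,interpolation=cv2.INTER_CUBIC))
```

```text
shift cm (x,y,z): [-7.41 -2.16 -6.32]
pos [ 0.5547 -0.1644  0.4087] xaz -0.7968 F [-0.09  0.03 -0.99] w 0.131 t 26.2 q [ 0.41  0.29 -0.29  1.35  0.08  1.51 -0.68] ydir [ 0.004 -0.001 -1.   ]
```

View pics/s19c.png

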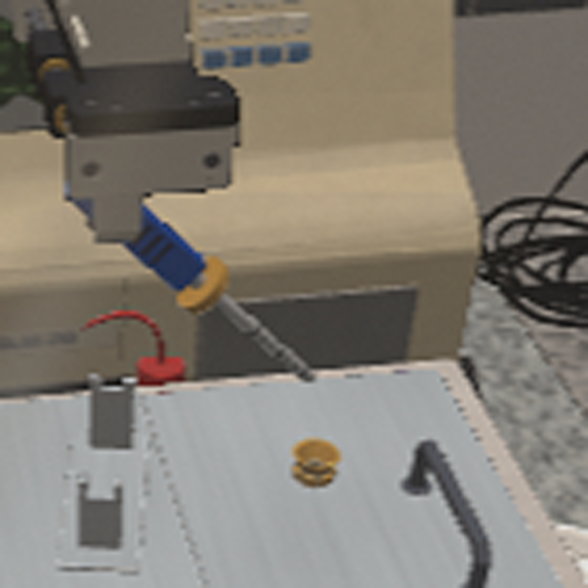

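Run:
```python
from h import *
np.set_printoptions(precision=4,suppress=True)
p,M,s=tool()
X=castplane('scene',[[373.6,119.8]],p,M[:,0]); print((X-p)@M)
```

```text
[[ 0.      0.0964 -0.1159]]
```

send_rows(steps=[[0, -1, -1, -0.5, 0], [0, -3, -2, -2, 0], [0, -5, -2.2, -4, 0], [0, -6.5, -2.2, -5.5, 0], [0, -7.4, -2.2, -6.3, 0], [0, -7.4, -1, -6.3, 0], [0, -7.4, 1, -6.3, 0], [0, -7.4, 2.5, -6.3, 0], [0, -7.4, 2.5, -6.3, 0]])

```text
clock: 27.38
position: [0.4566, -0.1555, 0.3802]
ee_rot: [-1.48, 0.625, -0.621]
force: [0.6, -0.7, -0.2]
width: 0.13
```

Run:
```python
from h import *
delta([.371+.121*.716,-.240+.121*.698,.264]); im=save('scene','s20.png')
cv2.imwrite('pics/s20c.png',cv2.resize(im[50:190,300:440],None,fx=4.2,fy=4.2,interpolation=cv2.INTER_CUBIC))
save('wrist','w20.png')
```

```text
shift cm (x,y,z): [ 0.1  11.62  0.08]
pos [ 0.4566 -0.1555  0.3802] xaz -0.7967 F [ 0.59 -0.67 -0.22] w 0.13 t 27.375 q [ 0.48  0.13 -0.29  1.62  0.04  1.4  -0.62] ydir [-0.003  0.001 -1.   ]
```

View pics/s20c.png

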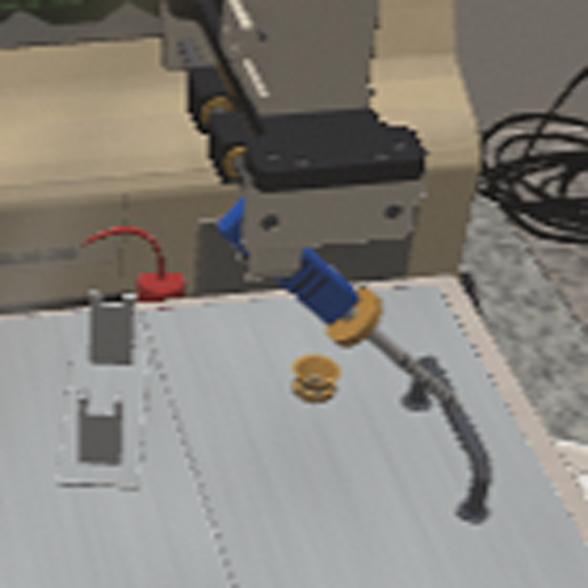

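View pics/w20.png

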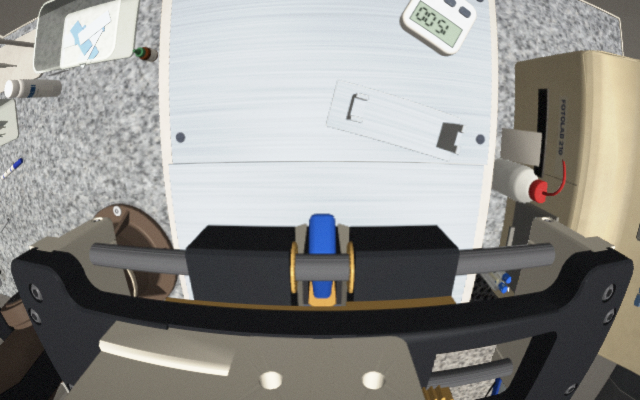

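send_rows(steps=[[0, 0, -1, 0, 0], [0, 0, -2.5, -0.3, 0], [0, 0, -2.5, -1.5, 0], [0, 0, -2.5, -2.3, 0], [0, 0, -1, -2.3, 0], [0, 0, 1, -2.3, 0], [0, 0, 1, -2.3, 0]])

```text
clock: 28.35
position: [0.4393, -0.1714, 0.3695]
ee_rot: [-1.48, 0.626, -0.62]
force: [0.5, -0.6, 0.0]
width: 0.133
```

Run:
```python
from h import *
delta([.371+.098*.716,-.240+.098*.698,.264]); im=save('scene','s21.png')
cv2.imwrite('pics/s21c.png',cv2.resize(im[50:190,300:440],None,fx=4.2,fy=4.2,interpolation=cv2.INTER_CUBIC))
```

```text
shift cm (x,y,z): [ 0.18 10.55  0.14]
pos [ 0.4393 -0.1714  0.3695] xaz -0.797 F [ 0.47 -0.59  0.05] w 0.133 t 28.35 q [ 0.51  0.11 -0.28  1.67  0.03  1.37 -0.57] ydir [-0.004  0.001 -1.   ]
```

View pics/s21c.png

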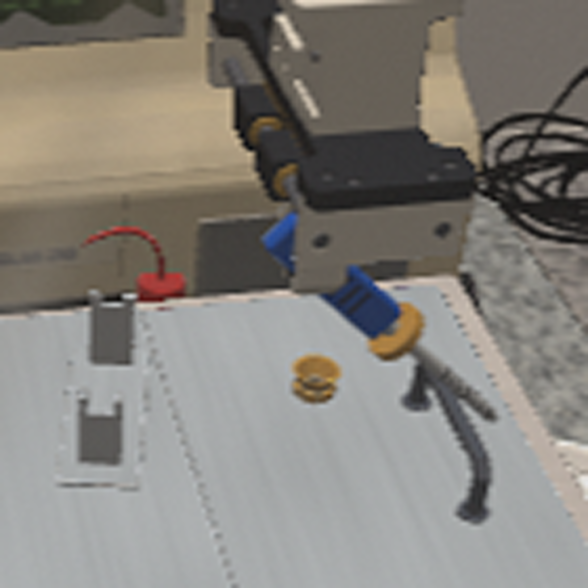

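send_rows(steps=[[0, 0, 0.8, 0, 0], [0, 0, 1.8, 0, 0], [0, 0, 2.8, 0, 0], [0, 0, 3.8, 0, 0], [0, 0, 4.8, 0, 0], [0, 0, 5.8, 0, 0], [0, 0, 6.8, 0, 0], [0, 0, 7.5, 0, 0], [0, 0, 7.5, 0, 0]], squeeze=3)

```text
clock: 29.52
position: [0.4402, -0.1717, 0.2962]
ee_rot: [-1.48, 0.624, -0.622]
force: [0.5, 0.1, -0.6]
width: 0.128
```

Run:
```python
from h import *
delta([.371+.098*.716,-.240+.098*.698,.264]); im=save('scene','s22.png')
cv2.imwrite('pics/s22c.png',cv2.resize(im[50:190,300:440],None,fx=4.2,fy=4.2,interpolation=cv2.INTER_CUBIC))
```

```text
shift cm (x,y,z): [0.06 3.22 0.08]
pos [ 0.4402 -0.1717  0.2962] xaz -0.7971 F [ 0.47  0.06 -0.64] w 0.128 t 29.525 q [ 0.51  0.15 -0.28  1.8   0.04  1.2  -0.59] ydir [-0.001  0.    -1.   ]
```

View pics/s22c.png

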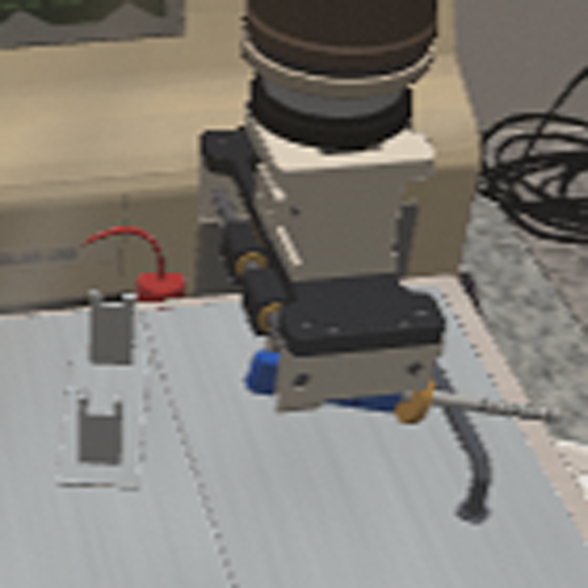

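send_rows(steps=[[0, 0, 0.8, 0, 0], [0, 0, 1.6, 0, 0], [0, 0, 2.3, 0, 0], [0, 0, 2.8, 0, 0], [0, 0, 3.2, 0, 0], [0, 0, 3.2, 0, 0]])

```text
clock: 30.32
position: [0.4403, -0.1718, 0.2644]
ee_rot: [-1.48, 0.623, -0.623]
force: [0.6, -0.1, -0.7]
width: 0.127
```

Run:
```python
from h import *
delta(); im=save('scene','s23.png')
cv2.imwrite('pics/s23c.png',cv2.resize(im[90:190,340:460],None,fx=6,fy=6,interpolation=cv2.INTER_CUBIC))
```

```text
pos [ 0.4403 -0.1718  0.2644] xaz -0.7971 F [ 0.58 -0.05 -0.71] w 0.127 t 30.325 q [ 0.5   0.17 -0.28  1.85  0.05  1.12 -0.6 ] ydir [-0.  0. -1.]
```

View pics/s23c.png

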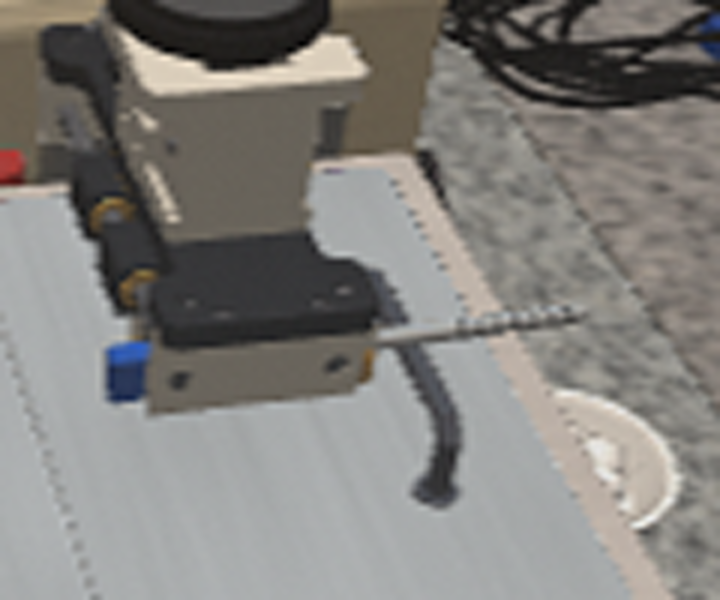

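Run:
```python
from h import *
np.set_printoptions(precision=4,suppress=True)
p,M,s=tool()
f=lambda a:np.array(a)/6+[340,90]-.4
X=castplane('scene',f([[582,315],[388,344],[126,372]]),p,M[:,0]); Y=(X-p)@M; print(Y)
d=Y[0]-Y[1]; print(np.degrees(np.arctan2(-d[1],-d[2])),'deg tip up')
g=np.array([0,-.019,0]); d=Y[0]-g; print(np.degrees(np.arctan2(-d[1],-d[2])))
```

```text
[[ 0.     -0.0203 -0.1627]
 [ 0.     -0.0158 -0.0852]
 [ 0.     -0.0152  0.0183]]
3.345333601433028 deg tip up
0.45815864471164297
```

send_rows(steps=[[0, 0, 0, 0, 0], [0, 0, 0, 0, 0], [0, 0, 0, 0, 0], [0, 0, 0, 0, 0], [0, 0, -0.5, 0, 0], [0, 0, -1.5, 0, 0], [0, 0, -3.5, 0, 0], [0, 0, -6.5, 0, 0], [0, 0, -9.5, 0, 0], [0, 0, -12.5, 0, 0], [0, 0, -15, 0, 0], [0, 0, -16, 0, 0], [0, 0, -16, 0, 0], [0, 0, -16, 0, 0]], squeeze=40)

```text
clock: 32.12
position: [0.4401, -0.1717, 0.4238]
ee_rot: [-1.48, 0.624, -0.622]
force: [-0.0, 0.3, -0.5]
width: 0.127
```

Run:
```python
from h import *
delta(); im=save('scene','s24.png')
cv2.imwrite('pics/s24c.png',cv2.resize(im[20:170,320:470],None,fx=4,fy=4,interpolation=cv2.INTER_CUBIC)); save('wrist','w24.png'); im=save('top','t24.png')
cv2.imwrite('pics/t24c.png',cv2.resize(im[95:310,245:465],None,fx=2.75,fy=2.75,interpolation=cv2.INTER_CUBIC))
```

```text
pos [ 0.4401 -0.1717  0.4238] xaz -0.7971 F [-0.03  0.3  -0.49] w 0.127 t 32.125 q [ 0.51  0.1  -0.27  1.55  0.03  1.5  -0.57] ydir [-0.001  0.    -1.   ]
```

View pics/s24c.png

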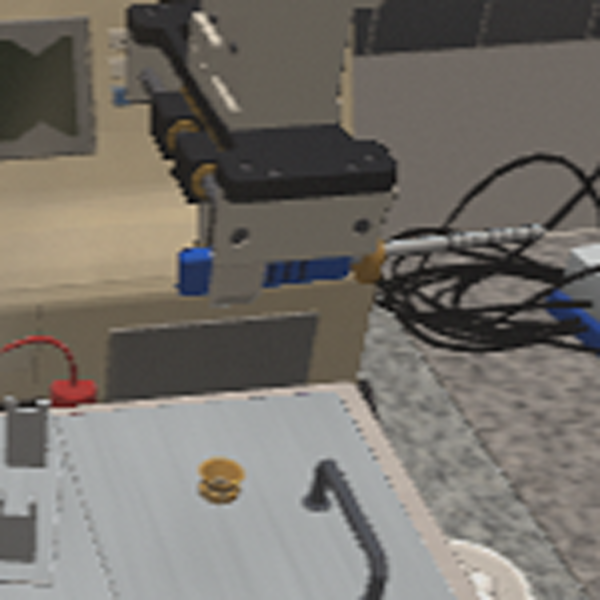

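View pics/t24c.png

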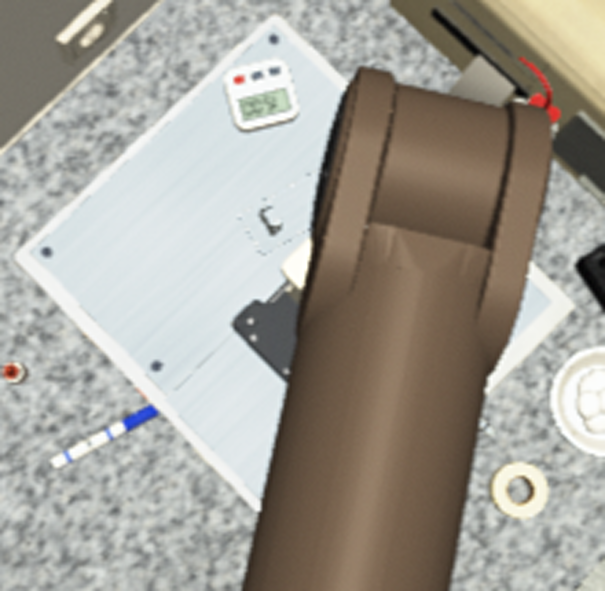

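View pics/w24.png

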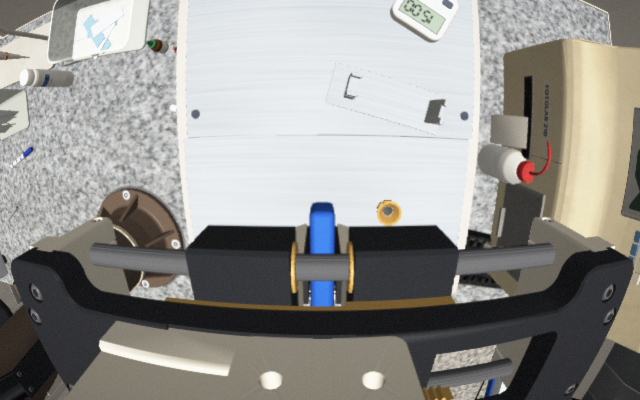

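Run:
```python
from h import *
np.set_printoptions(precision=4,suppress=True)
p,M,s=tool()
f=lambda a:np.array(a)/4+[320,20]-.4
X=castplane('scene',f([[543,230],[388,246],[366,262]]),p,M[:,0]); Y=(X-p)@M; print(Y)
g=np.array([0,-.019,0])
for k in range(2):
  d=Y[0]-[Y[1],g][k]; print(np.degrees(np.arctan2(-d[1],-d[2])),'deg tip up')
im=cv2.imread('pics/w24.png'); cv2.imwrite('pics/w24c.png',cv2.resize(im[105:165,180:480],None,fx=2.6,fy=5,interpolation=cv2.INTER_CUBIC))
im=cv2.imread('pics/s24.png'); cv2.imwrite('pics/s24d.png',cv2.resize(im[110:230,310:370],None,fx=5,fy=5,interpolation=cv2.INTER_CUBIC))
```

```text
[[-0.     -0.0226 -0.1633]
 [-0.     -0.0207 -0.0817]
 [-0.     -0.0129 -0.0717]]
1.3420288494305648 deg tip up
1.2723199201808746 deg tip up
```

View pics/w24c.png

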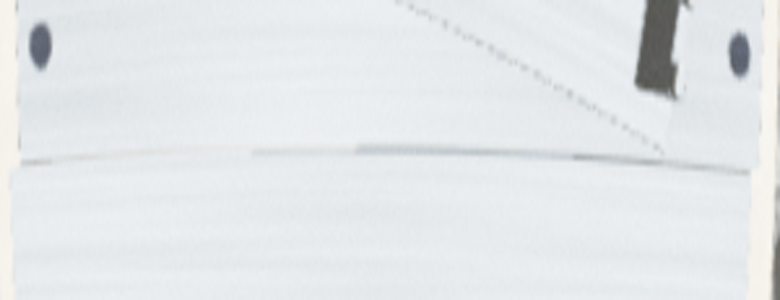

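View pics/s24d.png

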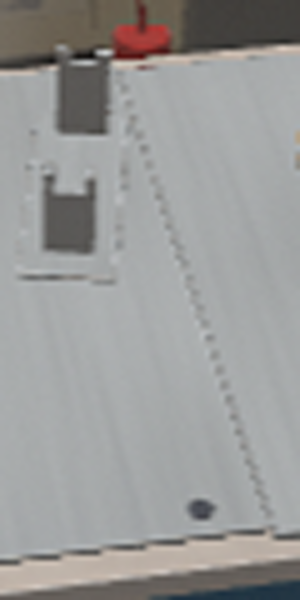

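Run:
```python
from h import *
for n,(a,b,c,d) in {'w5':(20,220,400,500),'w20':(140,190,170,500),'w24':(120,150,180,480)}.items():
    im=cv2.imread(f'pics/{n}.png'); g=cv2.cvtColor(im,cv2.COLOR_BGR2GRAY).astype(int)
    if n=='w5':
        for v in range(50,210,30): print(n,v,g[v,445:467])
    elif n=='w20':
        for u in range(190,480,40): print(n,u,g[154:172,u])
    else:
        for u in range(195,470,40): print(n,u,g[128:144,u])
im=cv2.imread('pics/s16.png');im2=cv2.imread('pics/s24.png');im0=cv2.imread('pics/s7.png')
cv2.imwrite('pics/cmp.png',np.hstack([cv2.resize(i[120:225,325:375],None,fx=5,fy=5,interpolation=cv2.INTER_NEAREST) for i in (im0,im,im2)]))
```

```text
w5 50 [220 219 223 220 224 226 223 221 220 211 210 218 219 218 219 220 219 214
 215 211 209 207]
w5 80 [225 223 223 228 227 228 226 222 222 212 209 221 223 221 223 221 221 217
 217 216 216 214]
w5 110 [225 225 227 227 229 227 225 221 221 213 225 226 227 228 226 225 225 223
 221 224 226 226]
w5 140 [227 229 227 227 226 222 222 216 222 230 231 230 230 231 229 229 229 227
 230 231 227 228]
w5 170 [223 226 227 222 225 213 226 230 230 229 229 229 231 230 230 229 230 231
 229 228 231 230]
w5 200 [226 225 215 224 229 228 227 229 227 229 228 227 226 229 227 226 228 228
 226 227 228 226]
w20 190 [222 226 228 228 227 226 226 224 213 181 223 227 228 230 232 230 228 229]
w20 230 [227 228 229 229 228 229 229 215 187 223 226 226 229 233 232 231 231 229]
w20 270 [231 233 233 233 233 233 231 190 210 225 227 227 230 231 230 229 229 228]
w20 310 [233 232 232 233 233 235 227 196 221 228 228 228 229 227 228 229 230 229]
w20 350 [231 230 231 230 230 230 227 188 218 229 229 231 230 227 227 229 230 231]
w20 390 [228 228 228 228 228 230 229 211 209 227 229 230 232 230 230 229 229 229]
w20 430 [229 214 219 226 226 227 229 228 219 224 228 227 230 231 232 229 228 230]
w20 470 [222 221 223 225 228 229 227 227 227 227 219 216 224 228 230 233 229 230]
w24 195 [229 229 231 232 232 233 232 233 227 204 232 234 234 236 237 235]
w24 235 [232 233 233 233 234 234 231 226 233 232 233 235 237 236 235 236]
w24 275 [237 237 237 237 237 237 233 234 233 232 234 235 236 236 235 233]
w24 315 [237 237 237 238 237 238 230 222 230 233 234 233 232 234 234 232]
w24 355 [234 234 235 235 236 233 216 202 231 234 235 234 233 234 236 235]
w24 395 [232 235 233 233 232 232 230 218 209 232 235 236 236 235 234 235]
w24 435 [234 234 235 234 235 235 233 223 223 205 223 231 233 237 237 234]
```

View pics/cmp.png

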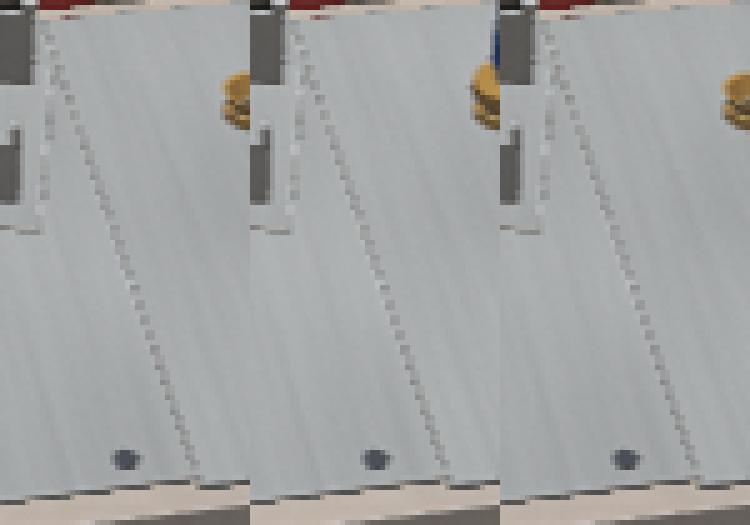

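Run:
```python
from h import *
for n in ('w3','w4'):
    g=cv2.cvtColor(cv2.imread(f'pics/{n}.png'),cv2.COLOR_BGR2GRAY).astype(int)
    for v in range(20,220,40): print(n,v,g[v,525:545])
```

```text
w3 20 [208 206 209 209 206 208 214 213 207 207 206 204 186 202 206 203 201 201
 208 209]
w3 60 [218 213 213 211 215 216 215 213 224 221 210 209 209 212 192 201 209 211
 210 208]
w3 100 [219 217 214 211 215 220 216 218 220 222 214 212 212 212 198 205 215 219
 214 213]
w3 140 [219 217 222 222 221 218 222 221 216 212 214 218 205 215 223 221 220 221
 225 221]
w3 180 [221 219 221 220 216 217 218 212 207 224 226 226 225 226 225 225 224 224
 223 225]
w4 20 [207 206 208 209 205 207 217 215 208 205 208 205 185 193 205 206 202 206
 205 208]
w4 60 [220 216 214 213 213 216 215 213 221 223 215 208 211 214 202 197 209 211
 211 210]
w4 100 [220 218 214 214 215 219 221 218 223 222 217 212 211 214 214 200 215 216
 218 215]
w4 140 [219 219 218 222 224 221 222 220 219 213 215 218 210 210 222 223 222 220
 219 223]
w4 180 [221 218 221 221 218 214 215 216 205 216 225 227 223 225 225 225 224 226
 223 223]
```

Run:
```python
from h import *
ims={n:cv2.cvtColor(cv2.imread(f'pics/{n}.png'),cv2.COLOR_BGR2GRAY).astype(int) for n in ('t2','t3','t4','t9','t24')}
for u in (312,318,324,330,336):
    for n in ims: 
        v0=int(round(95+(392-(u-305)*2.75)/2.75))
        print(u,n,ims[n][v0-14:v0+12,u])
cv2.imwrite('pics/cmp2.png',np.hstack([cv2.resize(cv2.imread(f'pics/{n}.png')[195:245,300:340],None,fx=5,fy=8,interpolation=cv2.INTER_NEAREST) for n in ('t4','t9','t24')]))
```

```text
312 t2 [215 217 218 216 217 217 216 214 212 213 215 216 220 221 229 237 239 223
 209 220 224 223 223 222 223 225]
312 t3 [216 217 219 218 218 216 217 214 212 213 215 217 219 222 224 212 201 221
 225 223 221 223 224 224 223 221]
312 t4 [216 217 218 218 217 218 216 215 211 212 215 217 220 221 224 212 203 220
 224 224 223 223 225 225 224 222]
312 t9 [223 223 224 224 224 224 224 221 220 219 222 225 226 227 229 219 209 226
 229 229 228 228 229 229 228 227]
312 t24 [221 223 223 224 223 223 224 222 218 219 220 223 226 227 229 219 208 226
 229 229 228 227 229 229 229 227]
318 t2 [219 218 217 218 219 218 220 218 215 215 217 217 220 220 214 197 210 239
 235 225 221 223 222 221 224 226]
318 t3 [218 218 218 219 219 220 220 217 215 215 216 217 220 221 217 202 199 219
 225 223 222 222 225 225 224 223]
318 t4 [218 219 218 220 220 218 219 218 215 214 216 218 220 220 216 201 198 220
 224 224 223 222 224 225 225 223]
318 t9 [225 224 224 225 226 226 226 224 222 221 222 224 226 227 223 210 207 226
 229 229 228 227 230 230 230 227]
318 t24 [224 224 225 224 226 225 224 224 222 221 223 223 226 226 223 208 
[... 1054 characters left out ...]
7 228 228 229]
330 t24 [230 227 227 227 229 229 229 230 231 230 209 152 105  81  72  85 153 211
 229 229 228 226 227 228 228 227]
336 t2 [226 225 221 222 223 224 225 224 225 227 226 226 226 227 228 234 235 238
 231 217 219 222 222 221 221 222]
336 t3 [226 224 222 222 224 225 225 225 226 227 226 225 226 226 226 227 224 221
 220 222 223 222 221 221 222 223]
336 t4 [226 225 222 222 224 225 224 226 226 226 225 226 226 227 226 228 224 220
 221 221 222 221 220 221 221 223]
336 t9 [231 229 227 227 229 230 230 230 231 231 230 230 230 231 231 233 230 226
 226 227 228 227 227 227 227 228]
336 t24 [231 230 227 227 228 229 229 230 231 232 230 193 117  83  86  86  86 119
 197 176  89  83  82 104 171 150]
```

View pics/cmp2.png

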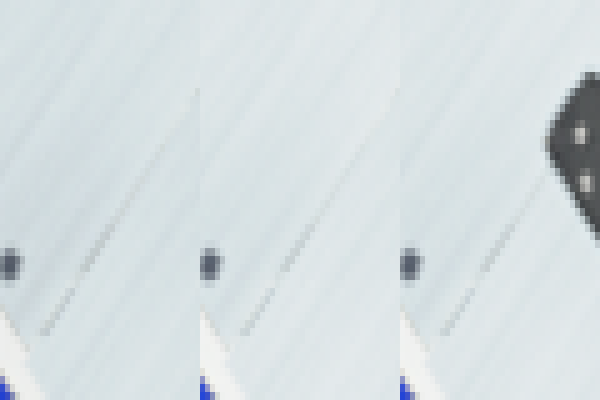

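Run:
```python
from h import *
delta(); print(arm.sign_off())
```

```text
pos [ 0.4401 -0.1718  0.4239] xaz -0.7971 F [ 0.12 -0.16 -0.56] w 0.129 t 32.275 q [ 0.51  0.1  -0.27  1.55  0.03  1.5  -0.57] ydir [-0.001  0.    -1.   ]
the job is handed in; nothing more can be done
None
```

The job is done and handed in at 32.3 s. No verdict was reported.

**What I did**
- I gripped the bow handle and slid the front half against the rear half, ending with a push of about 16 N.
- I took the rod near the end of its grip and let it hang tip down under a light 3 N grip.
- The tool could only turn about its own finger axis, so I used the guide funnel to bring the rod upright. I then lowered it until the collar stopped on the mouth, with 6.6 N upward at the wrist.
- I drew it out, tilting it in the funnel as it came free. I then levelled it by lowering its shaft onto the bow handle, gripped it at 40 N and lifted it.

**Last checks**
- **Rod:** it is about 1.3° from level (tip up) and about 20 cm above the cover.
- **Seam:** the left part looks the same in the top view as when pressed closed, and the side view shows no change since. The top view of the right part was blocked by the arm. The last wrist picture shows a faint line along the seam, thickest towards the right, which I took for the edge and its shadow.
- **Sideways offset:** the front half sits about 3 mm to the left of the rear half along the seam. It looked offset to that side before I pushed it, and I did not correct it.
- **Bystanders:** the timer and both dropper bottles look untouched. I checked these by eye and did not measure them.

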